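Nest the wax-warming pans with their handles fanned

TASK

Nest the set of wax-warming pans: first set the silver middle pan into the fixed blue pan and turn it until the tab under its handle drops into the slot of the brass collar, so that it sits level and fully home; then nest the copper pan in the middle pan in the same way, handles fanned. Set the pans down, do not drop them, let go, and leave the mallet, gouge and wax tin where they are.

Things in the scene. Friction and masses are not known exactly. Their poses are not given: they have to be found in the camera images.
- big_pan: Large blue round pan fixed to the bench, 160 mm across. Origin: centre of its underside, on the bench; +x along its short black handle, which ends 144 mm from the axis and is 46 to 58 mm high. Its rim carries a brass collar (see the point collar_top).
- collar_top (a point): Centre of the blue pan's brass collar, level with its flat top, 88 mm above the bench; axes as the blue pan. Collar: inner radius 70, outer 82, 14 mm deep, with one slot 21 mm wide, open at the top and right through. The collar is stiff and set differently each time: the slot's middle lies 30 to 90 degrees counter-clockwise (from above) from the blue pan's handle; find it by feel or eye.
- mid_pan: Silver middle pan, loose, about 0.4 kg. Origin: centre of its underside; z up, +x along its black handle. Body radius 50 mm at the bottom, 67 at the top; flat flange, radius 80, underside 58 mm above the origin, rests on the blue pan's collar. Handle: bar 16 mm wide, 76 to 178 mm from the axis, 60 to 72 mm above the origin. Home: level, origin 30 mm above the blue pan's origin.
- mid_tab (a point): Middle of the lower end of the steel tab under the middle pan's handle root: 77 mm from the axis, 48 mm above the pan's origin (10 mm below the flange). Tab 14 mm wide, 14 mm radially. Off the slot it rides on the collar and the pan sits cocked about 4 degrees, tab side up; pushed round by the handle till over the slot it drops in under its own weight.
- mid_slot (a point): Middle of the mouth of the only slot in the brass collar on top of the middle pan's flange: 60 mm from the axis, 60 degrees counter-clockwise (from above) from the pan's own handle, 74 mm above its origin. Slot 21 mm wide, 12 mm deep, through to both sides. Collar: inner radius 54, outer 66 mm, flat top; fixed to the pan.
- small_pan: Copper small pan, loose, about 0.28 kg. Origin: centre of its underside; z up, +x along its red handle. Body radius 38 mm at the bottom, 51 at the top, 62 mm high; flange radius 64, underside 50 mm above the origin, rests on the middle pan's collar. Handle: bar 16 mm wide, 60 to 160 mm from the axis, 52 to 64 mm above the origin. Home: level, origin 24 mm above the middle pan's origin.
- small_tab (a point): Middle of the lower end of the steel tab under the copper pan's handle root: 61 mm from the axis, 40.5 mm above its origin (9.5 mm below the flange). Tab 14 mm wide, 14 mm radially. It drops into the middle pan's slot; riding beside the slot it leaves the pan cocked about 5 degrees.
- mallet: Bystander: round wooden carver's mallet standing on its head, 84 mm across, 200 mm high. Origin: centre of its underside.
- gouge: Bystander: carving gouge lying on the bench, wooden handle, 215 mm long, 25 mm high. Origin: on the bench under its middle, blade along its own +x.
- wax_tin: Bystander: green tin, 70 mm across, 35 mm high. Origin: centre of its underside.

How it is judged:
By the outcome, as a careful person would: the job done as asked, in the order asked, and still so for the second after the job is handed in, with the robot touching nothing.
It also fails if it takes over 72 s, if anything falls off the work surface, if the arm or the gripper's body presses on something with over 40 N, if the wrist force passes 120 N, or if a joint passes its speed limit or range.

ROBOT

A 6-joint arm with a two-finger parallel gripper is mounted at the origin on the work surface. World frame = base frame: x ahead of the robot, y to its left, z up, the work surface at z = 0. Lengths are in mm, angles in rad, forces in N, time in s.
With the tool pointing down it reaches from about 325 to 850 mm from the base axis. Payload 15.5 kg.
Tool frame: the origin (TCP) lies midway between the tips of the shut fingers; the grasp point (between the pads) lies manip.pinch_z behind it (manip.pinch_z is the distance from the TCP to the grasp point, in mm); z points along the fingers, y is the direction in which the jaws open and shut (so a half turn about z gives the same grasp; the last joint's range is limited). The gripper opens to 91 mm and grips with 3 to 60 N. Pads are 32 mm wide; open, the fingers measure 118 mm over their backs; the gripper's body (76 mm by 178 mm) begins 60 mm behind the grasp point.
Start: joints at [1.028, 0.494, 1.345, -0, 1.302, -0.096], TCP at [270.61, 563.379, 213.915] pointing down, gripper open.
Joint ranges: [-2.91, 2.91], [-0.82, 2.16], [0.22, 2.67], [-1.22, 4.37], [0.12, 2.79], [-3.08, 3.08]. Speed limits (rad/s): [1.89, 1.89, 2.57, 3.01, 3.01, 3.01].

INTERFACE

Orientations are given as a rotation vector (axis times angle).
In Python, from bench import manip gives the robot as it stands.
- The arm moves only by the tool jog_arm, never from a script. Its argument "rows" is a list of rows, each a list of 7 numbers: the turn, a rotation vector about the tool's x, y, z normalised to -1 to 1, where 1 is 180 degrees, then the shift along the tool's x, y, z normalised to -1 to 1, where 1 is 0.3 m, then the gripper command: -1 is fully open, 1 is shut, values between are in proportion. In form: [[wx, wy, wz, x, y, z, jaw], ...]. A call has 1 to 8 rows; each row is the pose to reach, as a shift and turn from the pose measured when the call began, along the tool's axes at that moment, turning the shorter way round; what a row does not reach only later rows make up. A row lasts 1/10 s, in which the tool goes at most 50 mm and 8.59 degrees, less where a joint would pass 70% of its speed; a pose out of reach is approached as far as the arm can. A call with a number of a shift or a turn outside -1 to 1 is refused whole. A call with a gripper value outside its range is refused whole. The fingers move at their own pace and stop on an object; "grip_force" is the grip in N (left out, the last holds). Time passes only in rows, so rows that repeat a pose let the fingers close. It gives the time, the measured TCP pose, the force and the opening at its end, in the units of the state.
- manip.observe(): the state, without advancing time (a new reading comes with each control period).
- manip.snapshot(name): name is "side" or "top" or "wrist"; returns the picture (384x512x3 uint8, red, green, blue); there is no depth.
- manip.camera_params(name): a dict with "mtx" (3x3 intrinsics, pixels), "camera_from_world" (4x4, takes a point from world to camera coordinates); the wrist camera has in their place "tool_from_camera" (4x4, takes a point from camera to tool coordinates, whose origin is the TCP and whose axes are the flange's). Camera axes: x right, y up, looking along -z (the intrinsics and any distortion apply to the point x, -y, -z); pixel columns grow to the right and rows downward; lengths in mm; the calibration is good to about 2 mm. A picture is of the moment at which its call begins: read the wrist's pose just before it. camera_params takes no time and is no camera call.
- manip.sign_off(): hands the job in, once; it reports no verdict.
The state is a dict: "time": time; "joint_pos": joint angles; "qvel": joint speeds; "joint_efforts": joint torques, N m; "tcp_pos": TCP position; "orientation": TCP orientation; "ft_force": force on the tool from outside, world axes, zero at the start; "ft_torque": the same for the moment, N m; "opening": finger opening in mm.
Only numpy, scipy, OpenCV 4.12 (cv2) and the standard library are available. Lean on these libraries where they do the work, as an engineer would, in place of code of your own. Each camera call takes 0.05 s, during which the arm holds its last target.

## Working session

There is one attempt and no reset: what is moved stays moved. The work goes in short steps, Python scripts to look and compute and a tool call to move; the robot and the scene stay as the last step left them, time stands still between calls to the robot, and variables do not carry over. Pictures are saved under pics/ and viewed, and the job is handed in when it is done.

Besides the shell and the picture viewer there is one more tool, called after ">>>" in YAML: its name, and indented under it one key for each argument. jog_arm: Moves the arm, as the interface text tells. Its arguments: {"type":"object","properties":{"rows":{"type":"array","items":{"type":"array","items":{"type":"number","minimum":-1,"maximum":1}}},"grip_force":{"type":"number"}},"required":["rows"]}

```bash
ls; mkdir -p pics; python3 - <<'E'
from bench import manip
import cv2,json
print(manip.observe()); print(manip.pinch_z)
for n in ("side","top","wrist"):
    im=manip.snapshot(n); cv2.imwrite(f"pics/{n}0.png",im[:,:,::-1]); p=manip.camera_params(n); print(n,p)
E
```

```text
pics
{'time': 0.0, 'joint_pos': array([ 1.02750658e+00,  4.94191003e-01,  1.34613245e+00, -3.83596675e-06,
        1.30247613e+00, -9.54988798e-02]), 'qvel': array([ 6.92633895e-05, -3.56945502e-04,  8.71867249e-04,  8.86592972e-04,
       -1.01380190e-03,  4.35141183e-04]), 'joint_efforts': array([ 6.53259951e-03, -8.78806114e+01, -3.81869423e+01,  7.12818140e-02,
        5.30724542e-02, -8.12076541e-05]), 'tcp_pos': array([270.41307225, 563.05828519, 213.33294667]), 'orientation': array([-6.97441212e-01, -3.06281210e+00,  1.80157912e-03]), 'ft_force': array([ 0.10105232,  0.09218311, -0.75886662]), 'ft_torque': array([-0.04827839,  0.00076718,  0.02356281]), 'opening': 91.5026524006531}
18.8
side {'mtx': array([[409.10570701,   0.        , 256.114972  ],
       [  0.        , 409.10570701, 190.62752756],
       [  0.        ,   0.        ,   1.        ]]), 'camera_from_world': array([[ 7.40362971e-01, -6.71924544e-01, -1.94956079e-02,
        -4.21895839e+02],
       [ 5.06915371e-01,  5.39029685e-01,  6.72669165e-01,
        -3.49856518e+02],
       [-4.41474211e-01, -5.07901965e-
[... 494 characters left out ...]
     [-1.37652405e-01, -5.94335456e-04,  9.90480420e-01,
        -8.47685193e+02],
       [ 0.00000000e+00,  0.00000000e+00,  0.00000000e+00,
         1.00000000e+00]])}
wrist {'mtx': array([[311.4485567 ,   0.        , 253.77288369],
       [  0.        , 311.4485567 , 195.69063644],
       [  0.        ,   0.        ,   1.        ]]), 'tool_from_camera': array([[ 8.42385668e-04,  9.69832094e-01,  2.43772435e-01,
         6.79938512e+01],
       [ 9.99999644e-01, -8.26884525e-04, -1.65917932e-04,
         9.40881155e-01],
       [ 4.06591183e-05,  2.43772488e-01, -9.69832446e-01,
        -1.70725220e+02],
       [ 0.00000000e+00,  0.00000000e+00,  0.00000000e+00,
         1.00000000e+00]])}
```

View pics/top0.png

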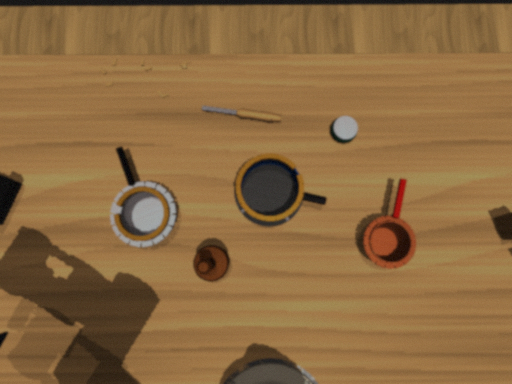

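View pics/side0.png

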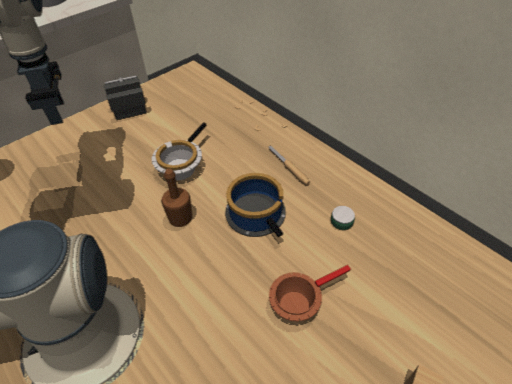

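View pics/wrist0.png

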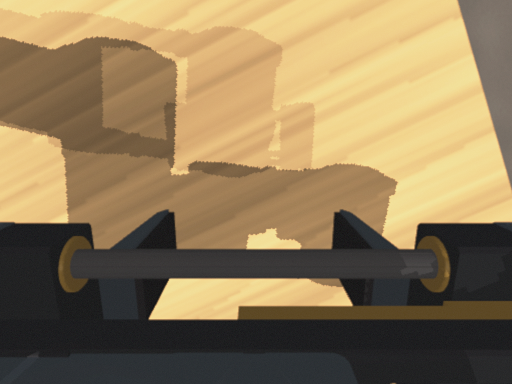

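The top view shows the silver pan around (145,213) with its handle pointing up to (122,150). The blue pan is around (270,188) with its handle at about (315,199), and the copper pan is around (389,240) with its handle up to (403,182). Next I'll enlarge these.

```bash
python3 - <<'E'
import cv2
t=cv2.imread("pics/top0.png"); s=cv2.imread("pics/side0.png")
def crop(im,x0,y0,w,h,k,n):
    c=cv2.resize(im[y0:y0+h,x0:x0+w],None,fx=k,fy=k,interpolation=cv2.INTER_CUBIC)
    for i in range(0,w,10): cv2.putText(c,str(x0+i),(i*k,8),0,.3,(255,255,255),1); cv2.line(c,(i*k,10),(i*k,14),(255,255,255),1)
    for i in range(0,h,10): cv2.putText(c,str(y0+i),(0,i*k+4),0,.3,(255,255,255),1)
    cv2.imwrite("pics/"+n,c)
crop(t,95,140,100,110,5,"c1.png");crop(t,220,140,115,95,6,"c2.png");crop(t,345,170,90,110,5,"c3.png");crop(s,215,165,85,85,7,"c4.png")
E
```

```text
(no output)
```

View pics/c1.png

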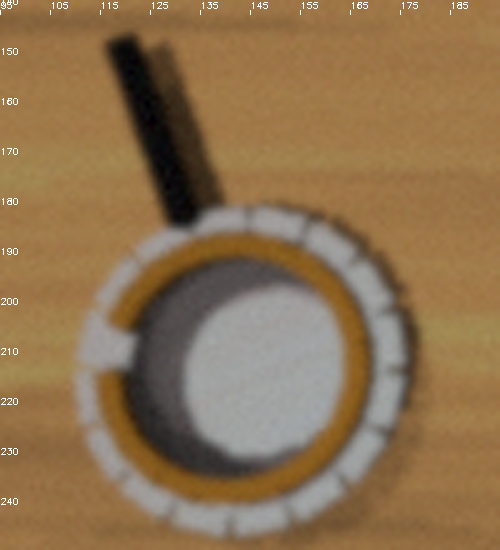

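View pics/c2.png

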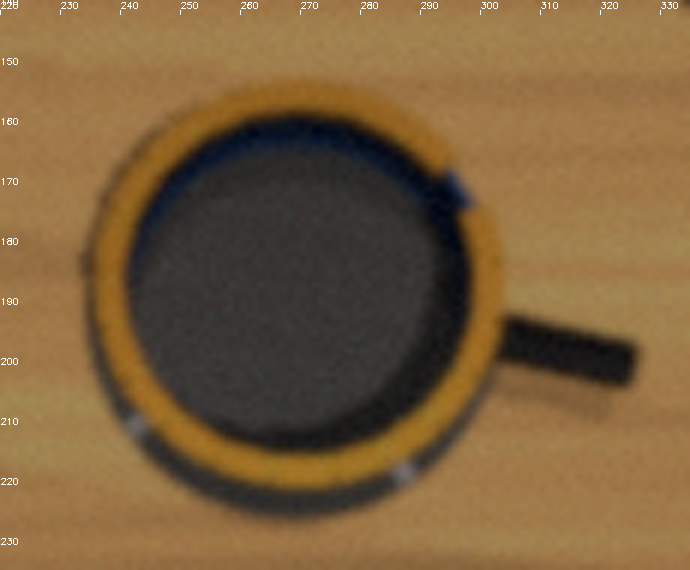

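View pics/c3.png

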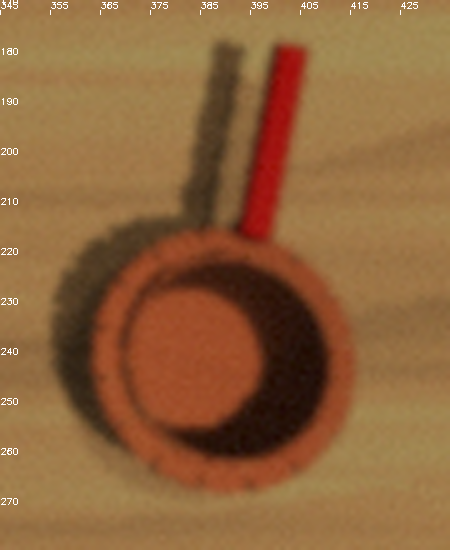

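View pics/c4.png

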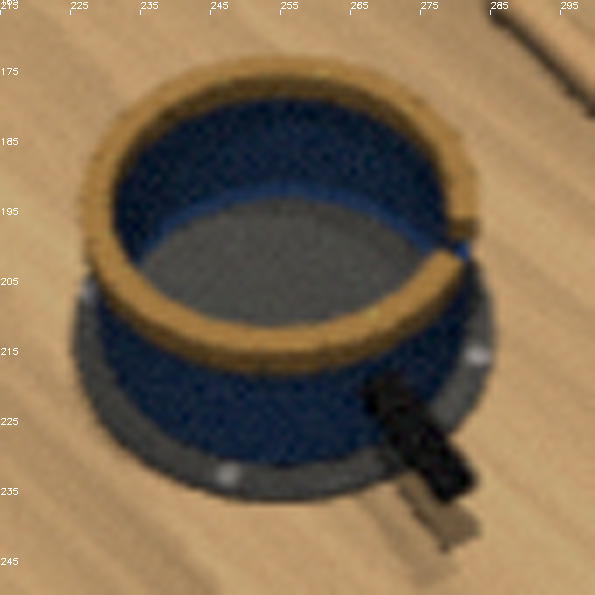

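```bash
cat > h.py <<'E'
from bench import manip
import cv2,numpy as np
from scipy.optimize import least_squares
from scipy.spatial.transform import Rotation as R
def cam(n):
    p=manip.camera_params(n)
    if n!="wrist": return p["mtx"],p["camera_from_world"]
    o=manip.observe(); T=np.eye(4); T[:3,:3]=R.from_rotvec(o["orientation"]).as_matrix(); T[:3,3]=o["tcp_pos"]
    return p["mtx"],np.linalg.inv(T@p["tool_from_camera"])
def proj(c,P):
    K,C=c; P=np.atleast_2d(P); q=P@C[:3,:3].T+C[:3,3]; q=np.c_[q[:,0],-q[:,1],-q[:,2]]@K.T
    return q[:,:2]/q[:,2:]
def back(c,uv,z):
    K,C=c; uv=np.atleast_2d(uv); d=np.c_[uv,np.ones(len(uv))]@np.linalg.inv(K).T; d=d*[1,-1,-1]
    Ri=C[:3,:3].T; o=-Ri@C[:3,3]; d=d@Ri.T
    return (o+d*((z-o[2])/d[:,2])[:,None])[:,:2]
def crop(im,x0,y0,w,h,k,n):
    c=cv2.resize(im[y0:y0+h,x0:x0+w],None,fx=k,fy=k,interpolation=cv2.INTER_CUBIC)
    for i in range(0,w,10): cv2.putText(c,str(x0+i),(i*k,8),0,.3,(255,255,255),1); cv2.line(c,(i*k,10),(i*k,14),(255,255,255),1)
    for i in range(0,h,10): cv2.putText(c,str(y0+i),(0,i*k+4),0,.3,(255,255,255),1)
    cv2.imwrite("pics/"+n,c)
def ring(c,x,y,z,r,a0=0,a1=360):
    a=np.radians(np.linspace(a0,a1,181)); return proj(c,np.c_[x+r*np.cos(a),y+r*np.sin(a),0*a+z])
def fitc(P,r): # fit centre
    s=least_squares(lambda q:np.hypot(P[:,0]-q[0],P[:,1]-q[1])-r,P.mean(0)); return s.x,s.fun.std()
E
python3 - <<'E'
from h import *
c=cam("top"); s=cam("side")
ci=-c[1][:3,:3].T@c[1][:3,3]; print("cam",ci)
A=lambda L,x0,y0,k:np.array(L)/k+[x0,y0]-0.5*0
# blue
o=A([(92,280),(503,280),(297,80),(297,490)],220,140,6); i=A([(125,280),(470,285),(297,112),(297,455)],220,140,6)
b1=fitc(back(c,o,88),82); b2=fitc(back(c,i,88),70); print("blue",b1,b2)
b=(b1[0]+b2[0])/2
def ang(p,q): d=p-q; return np.degrees(np.arctan2(d[...,1],d[...,0])),np.hypot(d[...,0],d[...,1])
print("handle",ang(back(c,A([(505,337),(632,365)],220,140,6),58),b))
print("slot",ang(back(c,A([(462,188),(440,180),(468,212),(455,160),(485,205)],220,140,6),88),b))
print("slot side",ang(back(s,np.array([(461,218),(460,250),(445,238),(478,233),(455,228)])/7.+[215,165],88),b))
# side ring pts
S=np.array([(275,55),(83,195),(275,372-22),(478,190)])/7.+[215,165]
print("blue side",fitc(back(s,S,88),82))
# mid
m=A([(77,370),(407,360),(240,206),(240,536)],95,140,5); r=A([(95,365),(370,362),(235,234),(235,502)],95,140,5)
m1=fitc(back(c,m,61),80); m2=fitc(back(c,r,74),66); print("mid",m1,m2)
print("handle",ang(back(c,A([(121,39),(187,225)],95,140,5),72),m2[0]), "slot",ang(back(c,A([(112,345)],95,140,5),68),m2[0]))
k=A([(93,360),(355,365),(225,230),(225,494)],345,170,5)
k1=fitc(back(c,k,53),64); print("small",k1)
print("handle",ang(back(c,A([(291,46),(257,238)],345,170,5),64),k1[0]))
print("mallet",back(c,[(209,258)],200),back(c,[(212,265)],100))
E
```

```text
cam [440.10758146  21.14439695 917.00916934]
blue (array([5.61409526e+02, 2.96248002e-01]), np.float64(0.3213217900486658)) (array([5.61681947e+02, 2.97333179e-01]), np.float64(0.16280166067187143))
handle (array([-102.41808698, -102.57038935]), array([ 88.25298351, 141.62034319]))
slot (array([-60.33616933, -54.47981219, -67.79123754, -52.30814744,
       -67.7822157 ]), array([76.48015902, 70.85248666, 74.18648034, 80.69039386, 81.62490292]))
slot side (array([-52.84271683, -64.62403157, -61.7493071 , -57.31781625,
       -57.05510854]), array([79.91487609, 83.76451939, 76.01720352, 88.13096392, 78.51136188]))
blue side (array([564.45905155,  -3.93181086]), np.float64(0.05006795630939418))
mid (array([500.59836104, 309.41050644]), np.float64(0.0417949402741106)) (array([500.68182264, 309.72309068]), np.float64(0.8170377441061037))
handle (array([21.0915322 , 20.36516094]), array([174.9869798 ,  74.26200989])) slot (array([79.56556809]), array([62.17945591]))
small (array([ 429.12392646, -293.33539827]), np.float64(0.032852097228087816))
handle (array([-13.75632965, -14.57792131]), array([158.43539466,  61.10166896]))
mallet [[400.89180326 126.45554252]] [[379.61926398 134.01177539]]
```

```bash
cat >> h.py <<'E'
def mv(p,yaw,frac=1.0):
    o=manip.observe(); M=R.from_rotvec(o["orientation"]); y=np.radians(yaw)
    X=[np.cos(y),np.sin(y),0]; Z=[0,0,-1]; G=R.from_matrix(np.c_[X,np.cross(Z,X),Z])
    w=(M.inv()*G).as_rotvec()/np.pi; d=M.inv().apply(np.array(p)-o["tcp_pos"])/300
    print("ROW",np.round(w,4),np.round(d,4),"dist",np.round(np.linalg.norm(d)*300,1),"ang",np.round(np.linalg.norm(w)*180,1))
def st():
    o=manip.observe(); X=R.from_rotvec(o["orientation"]).as_matrix()
    print("t",round(o["time"],2),"p",o["tcp_pos"].round(1),"yaw",np.degrees(np.arctan2(X[1,0],X[0,0])).round(2),"tz",X[:,2].round(4),"F",o["ft_force"].round(1),"M",o["ft_torque"].round(2),"op",round(o["opening"],1),"q",o["joint_pos"].round(2))
E
python3 -c "
from h import *
mv((440,450,170),180); mv((599.8,346.8,130),200.6)"
```

```text
ROW [-3.000e-04 -1.000e-04 -1.425e-01] [-0.6727 -0.0951  0.1449] dist 208.4 ang 25.7
ROW [-3.00e-04 -1.00e-04 -2.57e-01] [-1.3018 -0.1744  0.2783] dist 402.8 ang 46.3
```

>>> jog_arm:
  rows:
    - [0, 0, -0.1425, -0.673, -0.095, 0.145, -1]
    - [0, 0, -0.1425, -0.673, -0.095, 0.145, -1]
    - [0, 0, -0.1425, -0.673, -0.095, 0.145, -1]
    - [0, 0, -0.2, -0.9, -0.13, 0.2, -1]
    - [0, 0, -0.2, -0.9, -0.13, 0.2, -1]
    - [0, 0, -0.2, -0.9, -0.13, 0.2, -1]
    - [0, 0, -0.2, -0.9, -0.13, 0.2, -1]
  grip_force: 60

```text
time: 0.85
tcp_pos: [500.6, 407.4, 151.8]
orientation: [0.277, -3.128, 0.004]
ft_force: [-1.1, 0.8, -0.6]
opening: 91.1
```

```bash
python3 -c "
from h import *
st();mv((599.8,346.8,125),200.6)"
```

```text
t 0.85 p [500.6 407.4 151.8] yaw -169.89 tz [-0.001  -0.0025 -1.    ] F [-1.1  0.8 -0.6] M [0.12 0.08 0.01] op 91.1 q [ 0.59  0.58  1.36 -0.    1.2  -1.16]
ROW [-0.0007 -0.0005 -0.0583] [-0.2904 -0.2567  0.0894] dist 119.3 ang 10.5
```

>>> jog_arm:
  rows:
    - [0, 0, -0.058, -0.29, -0.257, 0.089, -1]
    - [0, 0, -0.058, -0.29, -0.257, 0.089, -1]
    - [0, 0, -0.058, -0.29, -0.257, 0.089, -1]
    - [0, 0, -0.058, -0.29, -0.257, 0.089, -1]
    - [0, 0, -0.058, -0.29, -0.257, 0.089, -1]

```text
time: 1.35
tcp_pos: [599.3, 346.6, 124.7]
orientation: [0.558, -3.089, 0.004]
ft_force: [0.7, -0.0, 1.0]
opening: 91.4
```

```bash
python3 - <<'E'
from h import *
c=cam("wrist");im=manip.snapshot("wrist"); im=cv2.cvtColor(im,cv2.COLOR_RGB2BGR)
cv2.imwrite("pics/w1.png",cv2.resize(im,None,fx=1.5,fy=1.5))
st()
ov=im.copy()
for z,r in((61,80),(74,66),(74,54)):
    cv2.polylines(ov,[ring(c,500.6,309.5,z,r).astype(int)],True,(0,255,0),1)
a=np.radians(20.6);u=np.array([np.cos(a),np.sin(a)]);v=np.array([-u[1],u[0]])
q=[np.r_[[500.6,309.5]+u*x+v*y,72] for x,y in((80,8),(178,8),(178,-8),(80,-8))]
cv2.polylines(ov,[proj(c,q).astype(int)],True,(0,0,255),1)
cv2.imwrite("pics/w1o.png",cv2.resize(ov,None,fx=1.5,fy=1.5))
E
```

```text
t 1.4 p [598.9 347.2 125.1] yaw -159.45 tz [-0.0017 -0.0025 -1.    ] F [-0.6  0.4 -0.3] M [ 0.05  0.04 -0.  ] op 91.3 q [ 0.44  0.67  1.26 -0.    1.21 -1.49]
```

View pics/w1o.png

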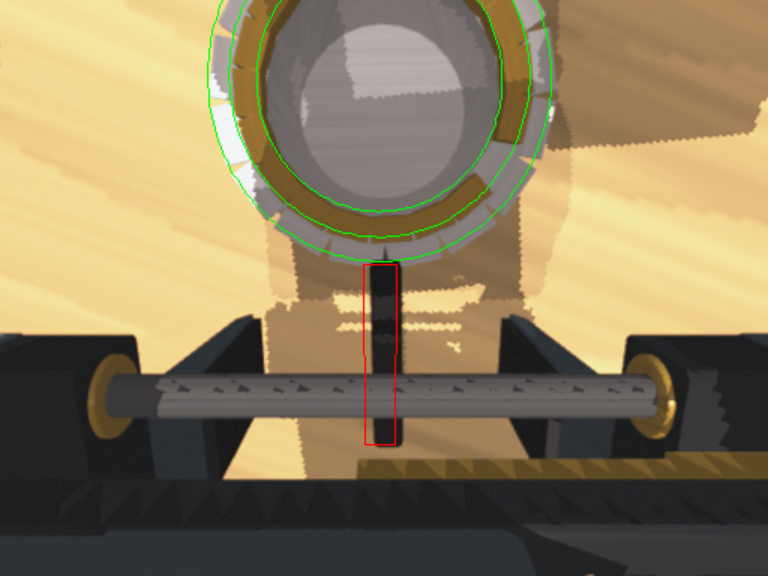

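The wrist overlay fits the silver pan to about 2 mm. The handle sits slightly to the right of the prediction, at (387,380), so I correct for that and descend.

```bash
python3 -c "
from h import *
mv((598.8,349.3,47.2),200.9)"
```

```text
ROW [-0.0006 -0.0008 -0.002 ] [-0.0028  0.0072  0.2595] dist 77.9 ang 0.4
```

>>> jog_arm:
  rows:
    - [0, 0, -0.002, -0.003, 0.007, 0.13, -1]
    - [0, 0, -0.002, -0.003, 0.007, 0.22, -1]
    - [0, 0, -0.002, -0.003, 0.007, 0.26, -1]
    - [0, 0, -0.002, -0.003, 0.007, 0.26, -1]
    - [0, 0, -0.002, -0.003, 0.007, 0.26, 0.3]

```text
time: 1.9
tcp_pos: [599.1, 350.0, 48.4]
orientation: [0.571, -3.088, 0.003]
ft_force: [-0.3, 0.1, 0.3]
opening: 85.8
```

>>> jog_arm:
  rows:
    - [0, 0, 0, 0, 0, 0, 1]
    - [0, 0, 0, 0, 0, 0, 1]
    - [0, 0, 0, 0, 0, 0, 1]
    - [0, 0, 0, 0, 0, 0, 1]
    - [0, 0, 0, 0, 0, 0, 1]
    - [0, 0, 0, 0, 0, 0, 1]

```text
time: 2.5
tcp_pos: [599.1, 350.0, 48.4]
orientation: [0.571, -3.088, 0.003]
ft_force: [0.7, -1.4, -1.0]
opening: 38.3
```

```bash
python3 -c "
from h import *
st()"
```

```text
t 2.5 p [599.1 350.   48.4] yaw -159.06 tz [-5.0e-04 -1.9e-03 -1.0e+00] F [ 0.7 -1.4 -1. ] M [ 0.04 -0.   -0.07] op 38.3 q [ 0.44  0.76  1.31 -0.    1.07 -1.49]
```

>>> jog_arm:
  rows:
    - [0, 0, 0, 0, 0, 0, 1]
    - [0, 0, 0, 0, 0, 0, 1]
    - [0, 0, 0, 0, 0, 0, 1]
    - [0, 0, 0, 0, 0, 0, 1]
    - [0, 0, 0, 0, 0, 0, 1]
    - [0, 0, 0, 0, 0, 0, 1]
  grip_force: 60

```text
time: 3.1
tcp_pos: [599.1, 350.0, 48.3]
orientation: [0.571, -3.088, 0.003]
ft_force: [0.8, 0.5, 1.0]
opening: 15.5
```

>>> jog_arm:
  rows:
    - [0, 0, 0, 0, 0, -0.01, 1]
    - [0, 0, 0, 0, 0, -0.03, 1]
    - [0, 0, 0, 0, 0, -0.06, 1]
    - [0, 0, 0, 0, 0, -0.1, 1]
    - [0, 0, 0, 0, 0, -0.1, 1]

```text
time: 3.6
tcp_pos: [600.3, 350.6, 80.8]
orientation: [-0.57, 3.087, -0.001]
ft_force: [0.3, -0.3, -4.3]
opening: 15.4
```

```bash
python3 - <<'E'
from h import *
st()
im=cv2.cvtColor(manip.snapshot("side"),cv2.COLOR_RGB2BGR); crop(im,120,90,130,110,5,"s2.png")
im=cv2.cvtColor(manip.snapshot("wrist"),cv2.COLOR_RGB2BGR); cv2.imwrite("pics/w2.png",im)
E
```

```text
t 3.6 p [600.3 350.6  80.8] yaw -159.06 tz [ 2.5e-03 -4.0e-04 -1.0e+00] F [ 0.3 -0.3 -4.3] M [ 0.24 -0.32  0.04] op 15.4 q [ 0.44  0.72  1.29 -0.    1.13 -1.49]
```

View pics/s2.png

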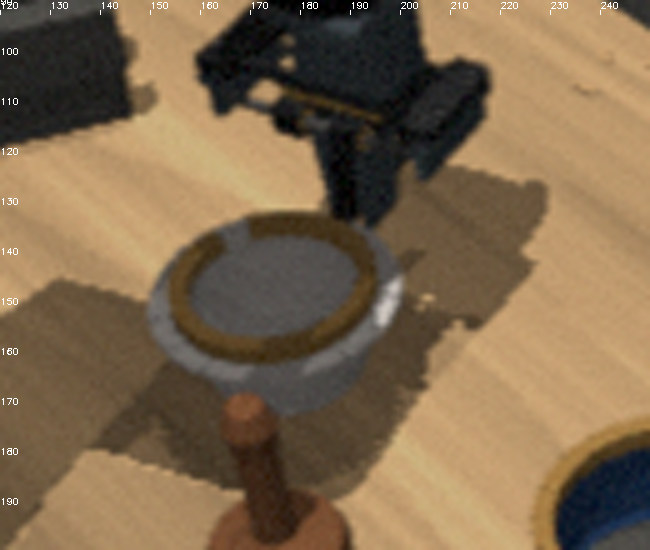

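View pics/w2.png

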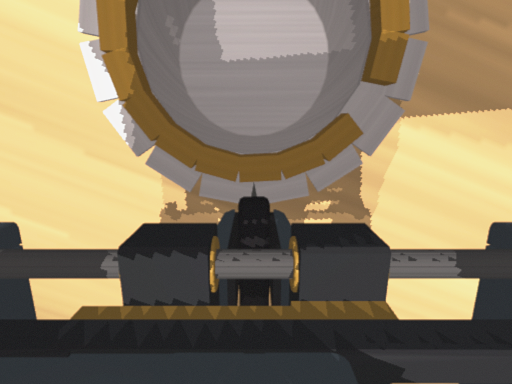

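Held at 4 N, and it looks roughly level. I'll overlay a level model to measure the tilt.

```bash
cat >> h.py <<'E'
def pan_pts(T,z,r): # T 4x4 pan pose
    a=np.radians(np.linspace(0,360,121)); P=np.c_[r*np.cos(a),r*np.sin(a),0*a+z]; return P@T[:3,:3].T+T[:3,3]
def panT(x,y,z,yaw,down=0): # down: pitch so that centre side is lower than handle (deg) 
    T=np.eye(4);T[:3,:3]=R.from_euler("ZY",[yaw,-down],degrees=True).as_matrix();T[:3,3]=[x,y,z];return T
def gripT(rg,hz,down,o=None,zoff=18.8,dy=0,dyaw=0,flip=True):
    # pan pose from tool: handle opposite tool x; grip point at radius rg, height hz of pan
    o=o or manip.observe(); M=R.from_rotvec(o["orientation"]).as_matrix()
    gp=o["tcp_pos"]-M[:,2]*zoff
    yaw=np.degrees(np.arctan2(M[1,0],M[0,0]))+180+dyaw
    T=panT(0,0,0,yaw,down); T[:3,3]=gp-T[:3,:3]@np.array([rg,dy,hz]); return T
E
python3 - <<'E'
from h import *
for n,f in(("side","s2"),("wrist","w2")):
    c=cam(n)
    if n=="side": im=cv2.imread("pics/s2.png")
    else: im=cv2.imread("pics/w2.png")
    for d,col in((0,(0,255,0)),(3,(0,0,255))):
        T=gripT(107,67,d)
        for z,r in((74,66),(62,80),(74,54)):
            q=proj(c,pan_pts(T,z,r))
            if n=="side": q=(q-[120,90])*5
            cv2.polylines(im,[q.astype(int)],True,col,1)
    cv2.imwrite(f"pics/{f}o.png",im)
print(gripT(107,67,0))
E
```

```text
[[ 9.33986955e-01 -3.57307105e-01  0.00000000e+00  4.99404794e+02]
 [ 3.57307105e-01  9.33986955e-01  0.00000000e+00  3.11972318e+02]
 [ 0.00000000e+00  0.00000000e+00  1.00000000e+00  3.07187531e+01]
 [ 0.00000000e+00  0.00000000e+00  0.00000000e+00  1.00000000e+00]]
```

View pics/s2o.png

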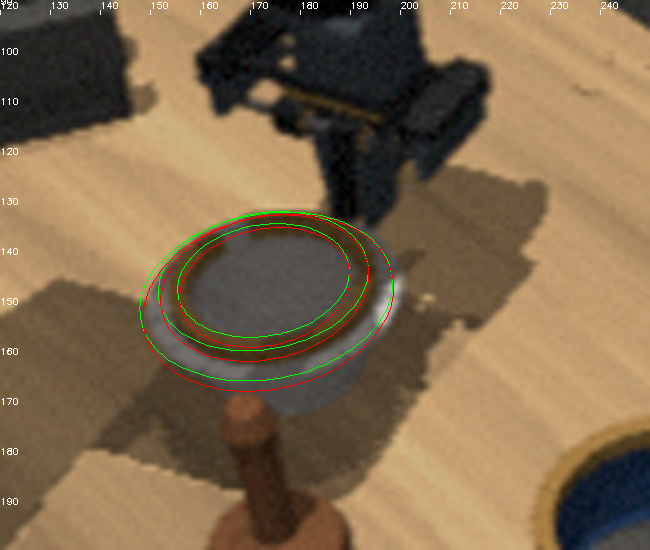

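View pics/w2o.png

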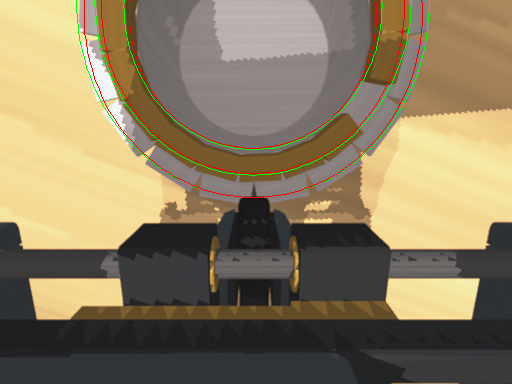

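```bash
python3 - <<'E'
from h import *
s=cam("side");c=cam("top")
def ang(p,q): d=p-q; return np.degrees(np.arctan2(d[...,1],d[...,0])).round(1),np.hypot(d[...,0],d[...,1]).round(1)
print(ang(back(s,np.array([(461,218),(460,250),(445,238),(478,233),(455,228),(450,215),(440,247),(475,216),(465,258)])/7.+[215,165],88),np.array([564.46,-3.93])))
im=cv2.imread("pics/top0.png");im2=cv2.imread("pics/side0.png")
for n,cc,ii,b,x0,y0 in(("t",c,im,(561.5,.3),260,140),("s",s,im2,(564.5,-3.9),255,170)):
    k=12;cr=cv2.resize(ii[y0:y0+45,x0:x0+50],None,fx=k,fy=k,interpolation=cv2.INTER_CUBIC)
    for a in(-60,):
        u=np.array([np.cos(np.radians(a)),np.sin(np.radians(a))]);v=np.array([-u[1],u[0]])
        for w,col in((10.5,(0,255,0)),(-10.5,(0,255,0))):
            q=[np.r_[b+u*r+v*w,88] for r in(69.2,81.3)]; cv2.polylines(cr,[((proj(cc,q)+.5-[x0,y0])*k).astype(int)],False,col,1)
    for r in(70,82): cv2.polylines(cr,[((ring(cc,*b,88,r)+.5-[x0,y0])*k).astype(int)],False,(0,0,255),1)
    cv2.imwrite(f"pics/slot{n}.png",cr)
E
```

```text
(array([-52.7, -65.2, -62.2, -57.4, -57.2, -51.9, -66.5, -51.2, -67.5]), array([74.8, 78.7, 70.9, 83. , 73.4, 70.1, 70.7, 80.3, 82.1]))
```

View pics/slott.png

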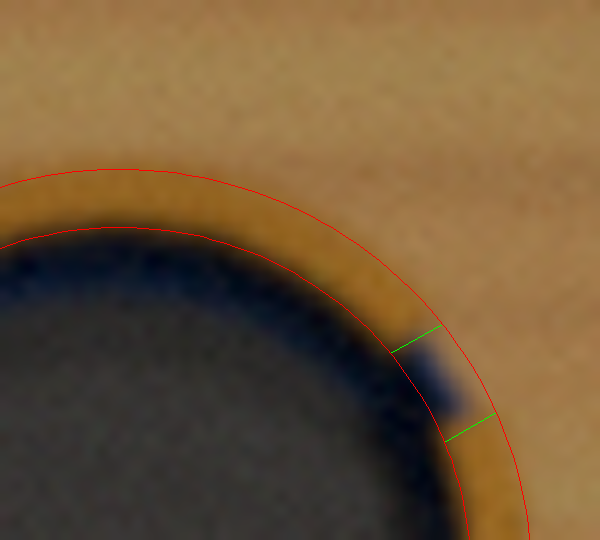

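View pics/slots.png

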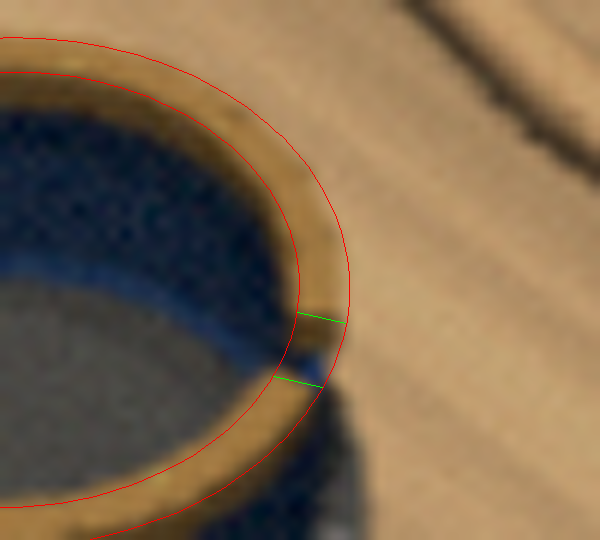

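```bash
python3 - <<'E'
from h import *
mv((600.3,350.6,120),201);mv((640,270,175),190); mv((660,200,180),180);
E
```

```text
ROW [-0.0005 -0.0001 -0.0004] [-0.0034 -0.     -0.1369] dist 41.1 ang 0.1
ROW [-0.0005 -0.      0.0607] [-0.031  -0.2985 -0.3198] dist 131.6 ang 10.9
ROW [-0.0005  0.      0.1163] [-0.0099 -0.5403 -0.3362] dist 190.9 ang 20.9
```

>>> jog_arm:
  rows:
    - [0, 0, 0, 0, 0, -0.06, 1]
    - [0, 0, 0, 0, 0, -0.13, 1]
    - [0, 0, 0.015, -0.01, -0.06, -0.2, 1]
    - [0, 0, 0.03, -0.02, -0.14, -0.26, 1]
    - [0, 0, 0.05, -0.02, -0.23, -0.31, 1]
    - [0, 0, 0.07, -0.02, -0.33, -0.33, 1]
    - [0, 0, 0.095, -0.015, -0.43, -0.335, 1]
    - [0, 0, 0.116, -0.01, -0.53, -0.336, 1]

```text
time: 4.5
tcp_pos: [659.1, 201.7, 179.9]
orientation: [0.003, 3.141, -0.002]
ft_force: [0.5, 0.4, -3.7]
opening: 15.6
```

```bash
python3 - <<'E'
from h import *
st();mv((670,70,180),150);mv((640,-50,180),130);mv((615,-92.4,175),120);
E
```

```text
t 4.5 p [659.1 201.7 179.9] yaw 179.88 tz [ 2.0e-04 -1.5e-03 -1.0e+00] F [ 0.5  0.4 -3.7] M [ 0.08 -0.37 -0.05] op 15.6 q [ 0.21  0.62  1.21 -0.    1.32 -1.36]
ROW [-0.0004  0.0002  0.166 ] [-3.72e-02 -4.39e-01  4.00e-04] dist 132.2 ang 29.9
ROW [-0.0004  0.0003  0.2771] [ 0.0619 -0.8392  0.001 ] dist 252.4 ang 49.9
ROW [-4.000e-04  3.000e-04  3.327e-01] [ 0.145  -0.9807  0.0179] dist 297.5 ang 59.9
```

>>> jog_arm:
  rows:
    - [0, 0, 0.025, -0.01, -0.06, 0, 1]
    - [0, 0, 0.055, -0.02, -0.14, 0, 1]
    - [0, 0, 0.09, -0.03, -0.23, 0, 1]
    - [0, 0, 0.125, -0.035, -0.33, 0, 1]
    - [0, 0, 0.16, -0.037, -0.43, 0, 1]
    - [0, 0, 0.195, -0.01, -0.54, 0, 1]
    - [0, 0, 0.23, 0.015, -0.64, 0, 1]
    - [0, 0, 0.255, 0.04, -0.74, 0, 1]

```text
time: 5.3
tcp_pos: [645.9, -21.5, 179.7]
orientation: [-1.234, -2.889, 0.003]
ft_force: [0.2, -0.4, -3.9]
opening: 15.6
```

```bash
python3 - <<'E'
from h import *
st();mv((615,-92.4,160),120);
E
```

```text
t 5.3 p [645.9 -21.5 179.7] yaw 133.72 tz [-7.0e-04 -1.5e-03 -1.0e+00] F [ 0.2 -0.4 -3.9] M [-0.41 -0.22  0.06] op 15.6 q [-0.12  0.56  1.33 -0.    1.26 -0.89]
ROW [-0.0005  0.0003  0.0762] [-0.0996 -0.2377  0.0662] dist 79.8 ang 13.7
```

>>> jog_arm:
  rows:
    - [0, 0, 0.025, -0.025, -0.07, 0.01, 1]
    - [0, 0, 0.05, -0.06, -0.15, 0.03, 1]
    - [0, 0, 0.07, -0.09, -0.22, 0.05, 1]
    - [0, 0, 0.076, -0.1, -0.238, 0.066, 1]
    - [0, 0, 0.076, -0.1, -0.238, 0.066, 1]

```text
time: 5.8
tcp_pos: [614.3, -93.1, 159.2]
orientation: [-1.571, -2.719, 0.003]
ft_force: [0.2, -0.3, -3.6]
opening: 15.4
```

```bash
python3 - <<'E'
from h import *
st();mv((615,-92.4,160),120);
c=cam("top");im=cv2.cvtColor(manip.snapshot("top"),cv2.COLOR_RGB2BGR);cv2.imwrite("pics/t3.png",im)
T=gripT(107,67,1.5)
k=6;x0,y0=215,125;cr=cv2.resize(im[y0:y0+100,x0:x0+120],None,fx=k,fy=k,interpolation=cv2.INTER_CUBIC)
for z,r in((74,66),(62,80)): cv2.polylines(cr,[((proj(c,pan_pts(T,z,r))-[x0,y0])*k).astype(int)],True,(0,255,0),1)
cv2.imwrite("pics/t3o.png",cr)
c=cam("side");im=cv2.cvtColor(manip.snapshot("side"),cv2.COLOR_RGB2BGR);crop(im,190,100,130,140,4,"s3.png")
E
```

```text
t 5.8 p [614.3 -93.1 159.2] yaw 119.98 tz [-0.0022 -0.0012 -1.    ] F [ 0.2 -0.3 -3.6] M [-0.37 -0.22  0.07] op 15.4 q [-0.25  0.54  1.42 -0.    1.18 -0.77]
ROW [-0.0008 -0.     -0.0001] [ 0.001   0.0031 -0.0025] dist 1.3 ang 0.1
```

View pics/t3o.png

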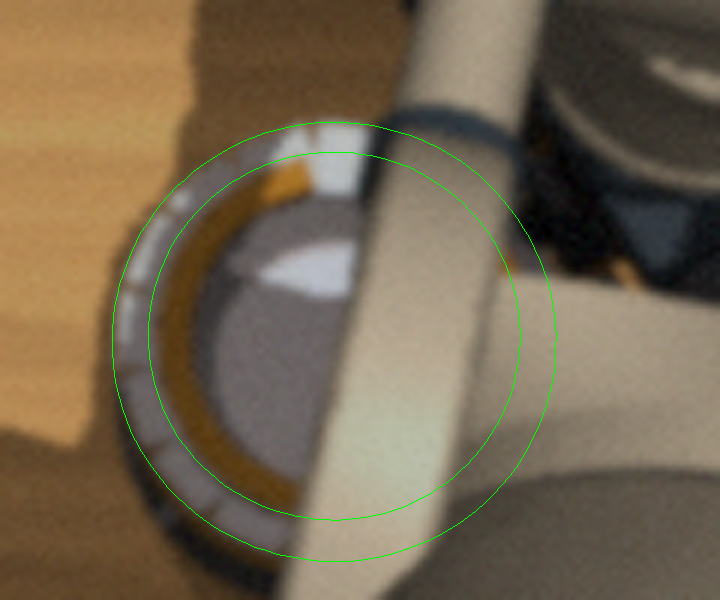

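View pics/s3.png

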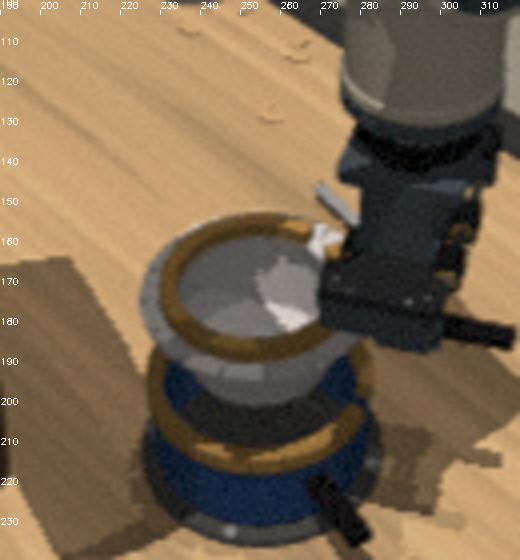

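>>> jog_arm:
  rows:
    - [0, 0, 0, 0.001, 0.003, 0.05, 1]
    - [0, 0, 0, 0.001, 0.003, 0.1, 1]
    - [0, 0, 0, 0.001, 0.003, 0.15, 1]
    - [0, 0, 0, 0.001, 0.003, 0.167, 1]
    - [0, 0, 0, 0.001, 0.003, 0.167, 1]

```text
time: 6.4
tcp_pos: [615.8, -90.6, 109.5]
orientation: [-1.566, -2.722, 0.003]
ft_force: [-0.1, 0.2, -4.8]
opening: 15.5
```

```bash
python3 - <<'E'
from h import *
st();mv((615,-92.4,95),120);
c=cam("top");im=cv2.cvtColor(manip.snapshot("top"),cv2.COLOR_RGB2BGR);cv2.imwrite("pics/t4.png",im)
T=gripT(107,67,1.5)
k=6;x0,y0=215,125;cr=cv2.resize(im[y0:y0+100,x0:x0+120],None,fx=k,fy=k,interpolation=cv2.INTER_CUBIC)
for z,r in((74,66),(62,80)): cv2.polylines(cr,[((proj(c,pan_pts(T,z,r))-[x0,y0])*k).astype(int)],True,(0,255,0),1)
cv2.polylines(cr,[((ring(c,561.5,.3,88,82)-[x0,y0])*k).astype(int)],True,(0,0,255),1)
cv2.imwrite("pics/t4o.png",cr)
c=cam("side");im=cv2.cvtColor(manip.snapshot("side"),cv2.COLOR_RGB2BGR);crop(im,210,135,100,100,6,"s4.png")
E
```

```text
t 6.4 p [615.8 -90.6 109.5] yaw 120.19 tz [-1.7e-03 -9.0e-04 -1.0e+00] F [-0.1  0.2 -4.8] M [-0.38 -0.2   0.  ] op 15.5 q [-0.24  0.6   1.46 -0.    1.08 -0.77]
ROW [-0.0006 -0.      0.0011] [-0.004  -0.0054  0.0485] dist 14.7 ang 0.2
```

View pics/t4o.png

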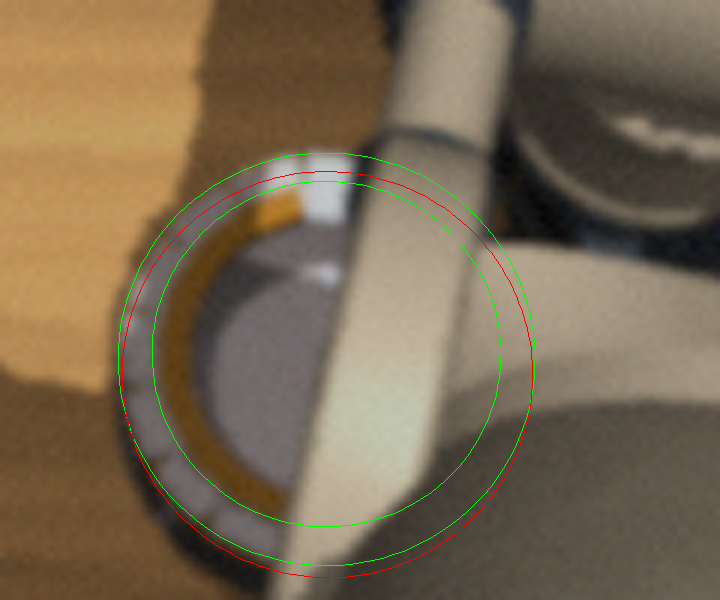

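View pics/s4.png

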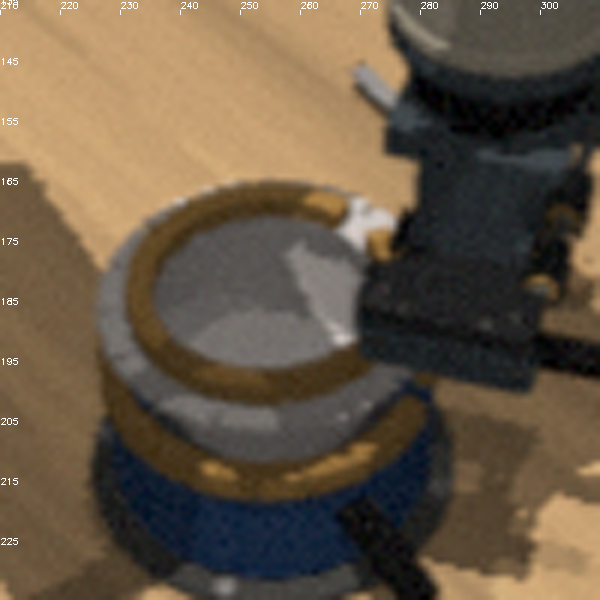

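>>> jog_arm:
  rows:
    - [0, 0, 0.001, -0.004, -0.005, 0.02, 1]
    - [0, 0, 0.001, -0.004, -0.005, 0.035, 1]
    - [0, 0, 0.001, -0.004, -0.005, 0.05, 1]
    - [0, 0, 0.001, -0.004, -0.005, 0.06, 1]
    - [0, 0, 0.001, -0.004, -0.005, 0.06, 1]

```text
time: 7.0
tcp_pos: [615.4, -92.8, 92.0]
orientation: [-1.571, -2.72, 0.002]
ft_force: [-0.6, 0.0, -3.6]
opening: 15.3
```

```bash
python3 - <<'E'
from h import *
st();mv((615,-92.4,86),120);
E
```

```text
t 7.0 p [615.4 -92.8  92. ] yaw 119.98 tz [-8.0e-04 -1.2e-03 -1.0e+00] F [-0.6  0.  -3.6] M [-0.39 -0.16  0.03] op 15.3 q [-0.24  0.62  1.48 -0.    1.04 -0.77]
ROW [-0.0004  0.0002 -0.0001] [ 0.0017 -0.0005  0.0201] dist 6.1 ang 0.1
```

>>> jog_arm:
  rows:
    - [0, 0, 0, 0.001, 0, 0.007, 1]
    - [0, 0, 0, 0.001, 0, 0.013, 1]
    - [0, 0, 0, 0.001, 0, 0.02, 1]
    - [0, 0, 0, 0.001, 0, 0.02, 1]

```text
time: 7.4
tcp_pos: [615.1, -92.5, 85.8]
orientation: [-1.571, -2.72, 0.002]
ft_force: [-0.4, -0.1, -4.0]
opening: 15.4
```

```bash
python3 - <<'E'
from h import *
st();mv((615,-92.4,82),120);
E
```

```text
t 7.4 p [615.1 -92.5  85.8] yaw 119.98 tz [-0.0012 -0.0011 -1.    ] F [-0.4 -0.1 -4. ] M [-0.46 -0.21 -0.01] op 15.4 q [-0.24  0.63  1.49 -0.    1.03 -0.77]
ROW [-0.0005  0.0001 -0.0001] [ 0.0004 -0.0001  0.0126] dist 3.8 ang 0.1
```

>>> jog_arm:
  rows:
    - [0, 0, 0, 0, 0, 0.005, 1]
    - [0, 0, 0, 0, 0, 0.009, 1]
    - [0, 0, 0, 0, 0, 0.013, 1]
    - [0, 0, 0, 0, 0, 0.013, 1]

```text
time: 7.8
tcp_pos: [615.0, -92.4, 81.7]
orientation: [-1.571, -2.72, 0.002]
ft_force: [0.7, 0.3, -4.0]
opening: 15.4
```

```bash
python3 - <<'E'
from h import *
st()
E
```

```text
t 7.8 p [615.  -92.4  81.7] yaw 119.98 tz [-0.0014 -0.001  -1.    ] F [ 0.7  0.3 -4. ] M [-0.46 -0.27  0.  ] op 15.4 q [-0.24  0.64  1.49 -0.    1.02 -0.77]
```

>>> jog_arm:
  rows:
    - [0, 0, 0, 0, 0, 0.003, 1]
    - [0, 0, 0, 0, 0, 0.005, 1]
    - [0, 0, 0, 0, 0, 0.005, 1]

```text
time: 8.1
tcp_pos: [615.0, -92.5, 80.1]
orientation: [-1.571, -2.72, 0.002]
ft_force: [0.2, -0.7, -5.1]
opening: 15.7
```

```bash
python3 - <<'E'
from h import *
st()
im=cv2.cvtColor(manip.snapshot("side"),cv2.COLOR_RGB2BGR);crop(im,210,150,90,90,7,"s5.png")
E
```

```text
t 8.1 p [615.  -92.5  80.1] yaw 119.97 tz [-0.0014 -0.001  -1.    ] F [ 0.2 -0.7 -5.1] M [-0.34 -0.19  0.01] op 15.7 q [-0.24  0.64  1.49 -0.    1.02 -0.77]
```

View pics/s5.png

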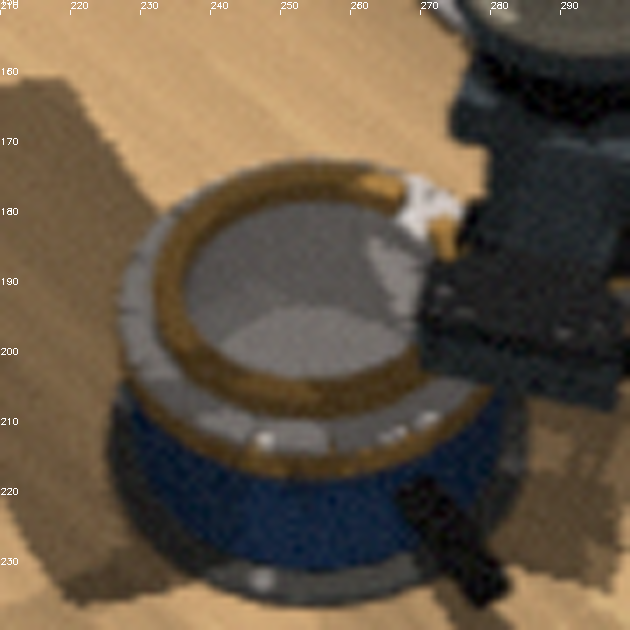

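>>> jog_arm:
  rows:
    - [0, 0, 0, 0, 0, 0.003, 1]
    - [0, 0, 0, 0, 0, 0.004, 1]
    - [0, 0, 0, 0, 0, 0.004, 1]

```text
time: 8.45
tcp_pos: [615.1, -92.5, 79.1]
orientation: [-1.571, -2.72, 0.002]
ft_force: [0.0, -0.4, -1.1]
opening: 15.7
```

>>> jog_arm:
  rows:
    - [0, 0, 0, 0, 0, 0.003, 1]
    - [0, 0, 0, 0, 0, 0.004, 1]
    - [0, 0, 0, 0, 0, 0.004, 1]

```text
time: 8.75
tcp_pos: [615.1, -92.5, 78.3]
orientation: [-1.571, -2.72, 0.002]
ft_force: [-1.4, 0.1, 5.4]
opening: 15.5
```

```bash
python3 - <<'E'
from h import *
st()
im=cv2.cvtColor(manip.snapshot("side"),cv2.COLOR_RGB2BGR);crop(im,210,150,90,90,7,"s6.png")
E
```

```text
t 8.75 p [615.1 -92.5  78.3] yaw 119.97 tz [-9.e-04 -1.e-03 -1.e+00] F [-1.4  0.1  5.4] M [0.11 0.46 0.06] op 15.5 q [-0.24  0.64  1.49 -0.    1.01 -0.77]
```

View pics/s6.png

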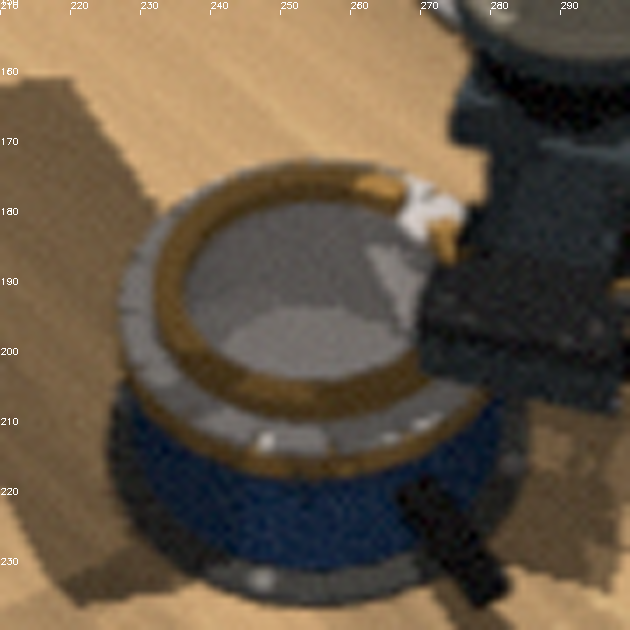

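The silver pan is supported: force is +5 N and the height is about home. Releasing it.

>>> jog_arm:
  rows:
    - [0, 0, 0, 0, 0, -0.003, 0.6]
    - [0, 0, 0, 0, 0, -0.003, 0.4]
    - [0, 0, 0, 0, 0, -0.003, 0.2]
    - [0, 0, 0, 0, 0, -0.003, 0]
    - [0, 0, 0, 0, 0, -0.003, 0]
    - [0, 0, 0, 0, 0, -0.003, 0]
    - [0, 0, 0, 0, 0, -0.003, 0]

```text
time: 9.5
tcp_pos: [615.2, -92.5, 79.1]
orientation: [-1.571, -2.72, 0.002]
ft_force: [0.4, -0.9, 0.4]
opening: 45.8
```

>>> jog_arm:
  rows:
    - [0, 0, 0, 0, 0, -0.1, 0]
    - [0, 0, 0, 0, 0, -0.25, 0]
    - [0, 0, 0, 0, 0, -0.4, -0.5]
    - [0, 0, 0, 0, 0, -0.5, -1]
    - [0, 0, 0, 0, 0, -0.5, -1]

```text
time: 10.0
tcp_pos: [617.4, -92.8, 233.8]
orientation: [1.568, 2.714, 0.001]
ft_force: [-0.3, 1.1, 0.1]
opening: 66.7
```

```bash
python3 - <<'E'
from h import *
st(); mv((530,-250,200),150)
E
```

```text
t 10.0 p [617.4 -92.8 233.8] yaw 119.97 tz [ 0.0063 -0.0028 -1.    ] F [-0.3  1.1  0.1] M [-0.05 -0.04  0.03] op 66.7 q [-0.24  0.47  1.33 -0.    1.34 -0.77]
ROW [ 0.0008  0.0021 -0.1668] [-0.3077 -0.5144  0.1124] dist 183.0 ang 30.0
```

```bash
python3 - <<'E'
from h import *
mv((528,-318,125),166)
E
```

```text
ROW [ 0.0005  0.0022 -0.2557] [-0.4993 -0.6345  0.363 ] dist 265.6 ang 46.0
```

>>> jog_arm:
  rows:
    - [0, 0, -0.04, -0.04, -0.12, 0.0, -1]
    - [0, 0, -0.08, -0.1, -0.27, 0.05, -1]
    - [0, 0, -0.12, -0.2, -0.4, 0.1, -1]
    - [0, 0, -0.16, -0.3, -0.51, 0.15, -1]
    - [0, 0, -0.2, -0.36, -0.6, 0.2, -1]
    - [0, 0, -0.24, -0.42, -0.68, 0.25, -1]
    - [0, 0, -0.25, -0.45, -0.7, 0.3, -1]

```text
time: 10.7
tcp_pos: [501.7, -317.1, 142.4]
orientation: [0.406, 3.11, -0.003]
ft_force: [0.9, 0.5, -0.0]
opening: 91.3
```

```bash
python3 - <<'E'
from h import *
st(); mv((528,-318,125),166)
im=cv2.cvtColor(manip.snapshot("side"),cv2.COLOR_RGB2BGR);crop(im,210,150,100,90,6,"s7.png")
im=cv2.cvtColor(manip.snapshot("top"),cv2.COLOR_RGB2BGR);crop(im,220,135,120,100,6,"t7.png");cv2.imwrite("pics/t7r.png",im)
E
```

```text
t 10.7 p [ 501.7 -317.1  142.4] yaw 165.14 tz [ 0.0053 -0.0026 -1.    ] F [ 0.9  0.5 -0. ] M [ 0.03 -0.01  0.  ] op 91.3 q [-0.66  0.52  1.51  0.    1.1  -1.98]
ROW [-0.0004  0.0018 -0.0048] [-0.0852  0.0197  0.0586] dist 31.6 ang 0.9
```

View pics/s7.png

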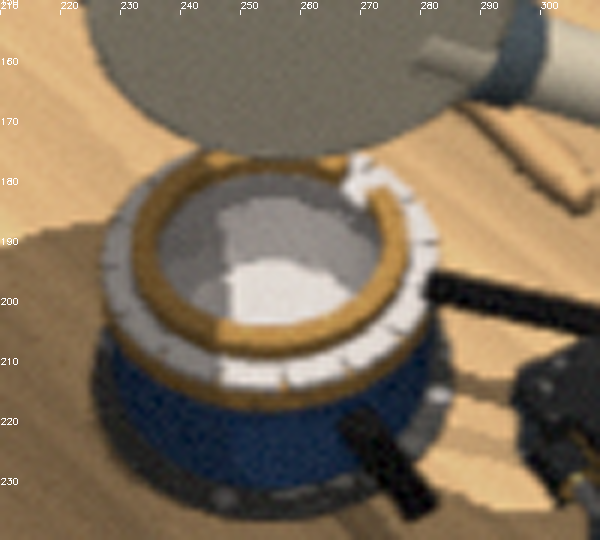

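View pics/t7.png

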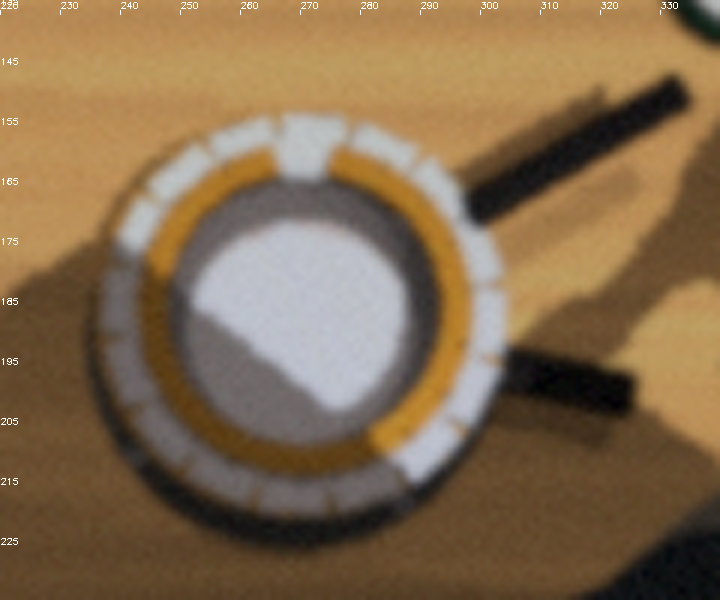

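```bash
python3 - <<'E'
from h import *
c=cam("top"); s=cam("side")
def ang(p,q): d=p-q; return np.degrees(np.arctan2(d[...,1],d[...,0])).round(2),np.hypot(d[...,0],d[...,1]).round(1)
A=lambda L:np.array(L)/6.+[220,135]
o=A([(138,325),(470,320),(303,145),(303,475)]) ; i=A([(170,320),(440,320),(303,172),(303,447)]);f=A([(100,315),(507,310),(308,112),(303,517)])
for n,p,z,r in(("out",o,104,66),("in",i,104,54),("fl",f,91,80)): print(n,fitc(back(c,p,z),r))
b=np.array([561.5,.3])
print(ang(back(c,A([(683,88),(478,210)]),102),b)); print(ang(back(c,A([(276,152),(330,152),(275,180),(328,180),(303,162)]),104),b))
for nm,cc,x0,y0,B in(("t7",c,220,135,(561.5,.3)),("s7",s,210,150,(564.5,-3.9))):
    im=cv2.imread(f"pics/{nm}.png")
    for tilt,col in((0,(0,255,0)),(4,(0,0,255))):
        T=panT(*B,30+(5 if tilt else 0),-60,-tilt)
        for z,r in((74,66),(61,80)): cv2.polylines(im,[((proj(cc,pan_pts(T,z,r))-[x0,y0])*6+3).astype(int)],True,col,1)
        h=np.array([(80,8,72),(178,8,72),(178,-8,72),(80,-8,72)])@T[:3,:3].T+T[:3,3]
        cv2.polylines(im,[((proj(cc,h)-[x0,y0])*6+3).astype(int)],True,col,1)
    cv2.imwrite(f"pics/{nm}o.png",im)
E
```

```text
out (array([560.71082825,  -1.76844881]), np.float64(0.07005501212891675))
in (array([560.70389702,  -2.23357808]), np.float64(0.7026883369607911))
fl (array([561.14120367,  -2.04135117]), np.float64(0.2290455759737433))
(array([-60.4 , -61.72]), array([177.2,  81. ]))
(array([  7.75, -11.9 ,   9.98, -13.5 ,  -2.24]), array([62.3, 63. , 51.2, 51.8, 57.7]))
```

View pics/t7o.png

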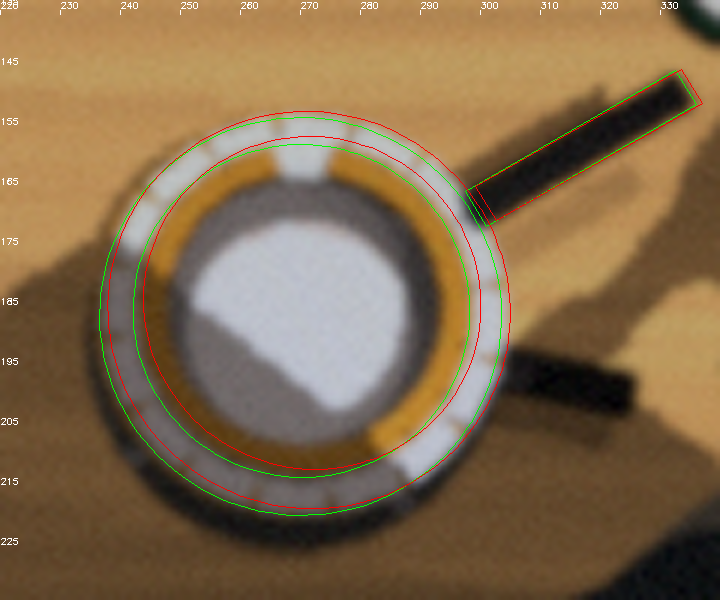

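View pics/s7o.png

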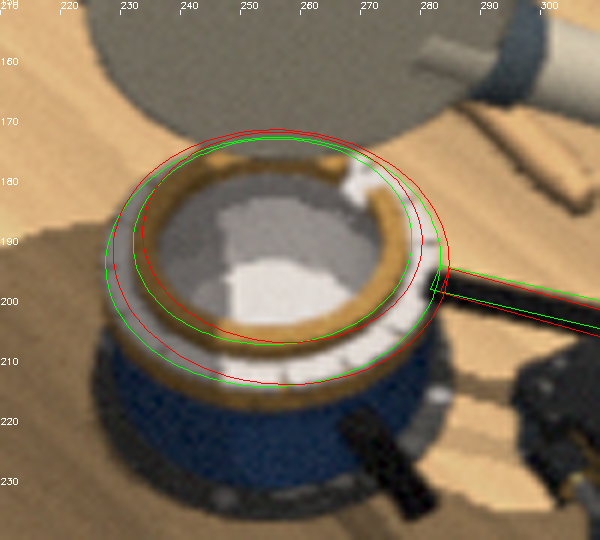

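The silver pan is level and home, with its handle at -60°, so its slot is at 0°. Now the copper pan.

>>> jog_arm:
  rows:
    - [0, 0.001, -0.005, -0.085, 0.02, 0.02, -1]
    - [0, 0.002, -0.005, -0.085, 0.02, 0.05, -1]
    - [0, 0.002, -0.005, -0.088, 0.017, 0.058, -1]
    - [0, 0.002, -0.005, -0.088, 0.017, 0.058, -1]

```text
time: 11.2
tcp_pos: [528.4, -316.8, 123.8]
orientation: [-0.388, -3.114, -0.002]
ft_force: [-0.2, -0.9, -0.5]
opening: 91.2
```

```bash
python3 - <<'E'
from h import *
c=cam("wrist");im=manip.snapshot("wrist"); ov=cv2.cvtColor(im,cv2.COLOR_RGB2BGR); ov=cv2.resize(ov,None,fx=1.5,fy=1.5)
st()
B=np.array([430,-292.6])
for z,r in((53,64),(62,51)):
    cv2.polylines(ov,[(ring(c,*B,z,r)*1.5).astype(int)],True,(0,255,0),1)
a=np.radians(-14);u=np.array([np.cos(a),np.sin(a)]);v=np.array([-u[1],u[0]])
q=[np.r_[B+u*x+v*y,64] for x,y in((64,8),(160,8),(160,-8),(64,-8))]
cv2.polylines(ov,[(proj(c,q)*1.5).astype(int)],True,(255,0,0),1)
cv2.imwrite("pics/w8o.png",ov)
E
```

```text
t 11.25 p [ 528.4 -317.   124.2] yaw 165.77 tz [-0.0031  0.0011 -1.    ] F [-0.7  0.2  1.1] M [-0.   -0.04  0.06] op 91.4 q [-0.64  0.58  1.47 -0.    1.1  -1.96]
```

View pics/w8o.png

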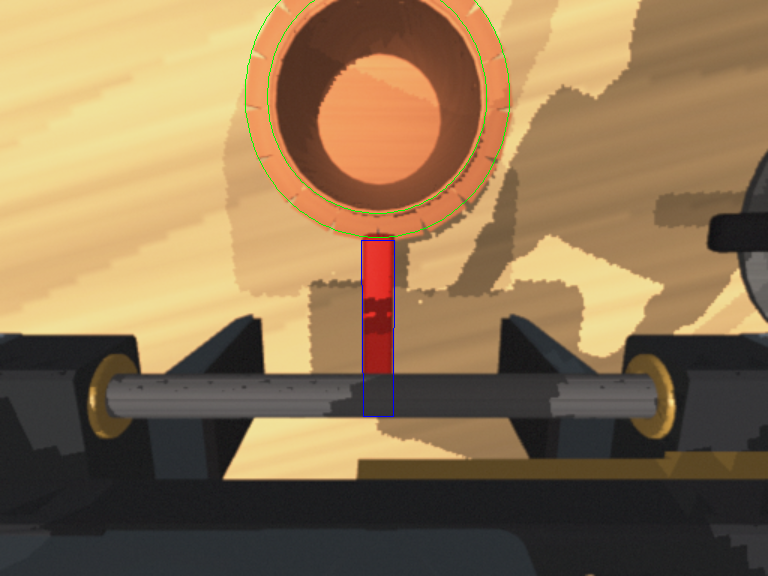

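Excellent fit. Descending to grasp.

```bash
python3 - <<'E'
from h import *
mv((529,-317.3,39.5),166)
E
```

```text
ROW [ 0.0001 -0.001  -0.0013] [-0.0031 -0.0004  0.2824] dist 84.7 ang 0.3
```

>>> jog_arm:
  rows:
    - [0, -0.001, -0.001, -0.002, 0, 0.13, -1]
    - [0, -0.001, -0.001, -0.002, 0, 0.22, -0.5]
    - [0, -0.001, -0.001, -0.002, 0, 0.282, 0]
    - [0, -0.001, -0.001, -0.002, 0, 0.282, 1]
    - [0, -0.001, -0.001, -0.002, 0, 0.282, 1]
    - [0, -0.001, -0.001, -0.002, 0, 0.282, 1]
    - [0, -0.001, -0.001, -0.002, 0, 0.282, 1]
    - [0, -0.001, -0.001, -0.002, 0, 0.282, 1]
  grip_force: 60

```text
time: 12.05
tcp_pos: [529.1, -317.3, 40.5]
orientation: [0.384, 3.117, -0.001]
ft_force: [0.5, -0.9, -0.1]
opening: 37.9
```

>>> jog_arm:
  rows:
    - [0, 0, 0, 0, 0, 0, 1]
    - [0, 0, 0, 0, 0, 0, 1]
    - [0, 0, 0, 0, 0, 0, 1]
    - [0, 0, 0, 0, 0, 0, 1]
    - [0, 0, 0, 0, 0, 0, 1]
    - [0, 0, 0, 0, 0, 0, 1]

```text
time: 12.65
tcp_pos: [529.2, -317.4, 40.6]
orientation: [0.384, 3.117, -0.001]
ft_force: [1.2, -1.3, 2.1]
opening: 15.5
```

```bash
python3 - <<'E'
from h import *
st(); mv((529,-317.3,80),166)
E
```

```text
t 12.65 p [ 529.2 -317.4   40.6] yaw 165.95 tz [ 1.3e-03 -6.0e-04 -1.0e+00] F [ 1.2 -1.3  2.1] M [-0.11 -0.03  0.01] op 15.5 q [-0.64  0.69  1.53  0.    0.92 -1.96]
ROW [-0.0001  0.0004 -0.0003] [ 0.0006  0.0002 -0.1313] dist 39.4 ang 0.1
```

>>> jog_arm:
  rows:
    - [0, 0, 0, 0, 0, -0.02, 1]
    - [0, 0, 0, 0, 0, -0.06, 1]
    - [0, 0, 0, 0, 0, -0.12, 1]
    - [0, 0, 0, 0, 0, -0.19, 1]
    - [0, 0, 0, 0, 0, -0.27, 1]
    - [0, 0, 0, 0, 0, -0.35, 1]
    - [0, 0, 0, 0, 0, -0.42, 1]
    - [0, 0, 0, 0, 0, -0.48, 1]

```text
time: 13.45
tcp_pos: [529.1, -317.3, 186.8]
orientation: [0.384, 3.116, -0.002]
ft_force: [-0.0, -1.1, -2.8]
opening: 15.2
```

```bash
python3 - <<'E'
from h import *
st(); mv((620,-190,185),175); mv((663.9,-20,180),180);mv((663.9,-.5,175),180)
im=cv2.cvtColor(manip.snapshot("wrist"),cv2.COLOR_RGB2BGR)
c=cam("wrist")
T=gripT(102.2,59.4,0)
for z,r in((53,64),(62,51)): cv2.polylines(im,[proj(c,pan_pts(T,z,r)).astype(int)],True,(0,255,0),1)
cv2.imwrite("pics/w9.png",im)
E
```

```text
t 13.45 p [ 529.1 -317.3  186.8] yaw 165.95 tz [ 0.0022 -0.0013 -1.    ] F [-0.  -1.1 -2.8] M [-0.04 -0.27  0.03] op 15.2 q [-0.64  0.51  1.4   0.    1.23 -1.96]
ROW [-0.0003  0.0008 -0.0503] [-0.1911  0.4853  0.0062] dist 156.5 ang 9.1
ROW [-0.0003  0.0008 -0.0781] [-0.1954  1.0706  0.0225] dist 326.5 ang 14.1
ROW [-0.0003  0.0008 -0.0781] [-0.1796  1.1336  0.0391] dist 344.5 ang 14.1
```

View pics/w9.png

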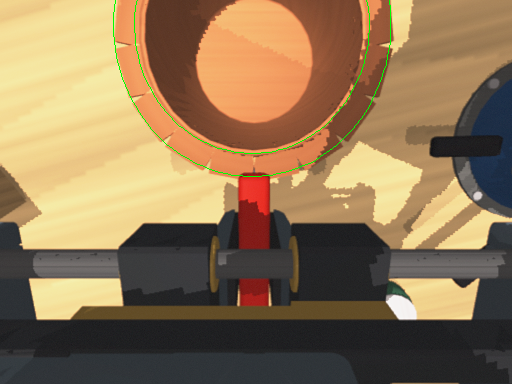

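Held level and matching the model. Moving across to the nest.

>>> jog_arm:
  rows:
    - [0, 0, -0.005, -0.02, 0.06, 0, 1]
    - [0, 0, -0.015, -0.06, 0.15, 0, 1]
    - [0, 0, -0.025, -0.1, 0.26, 0, 1]
    - [0, 0, -0.035, -0.14, 0.37, 0, 1]
    - [0, 0, -0.045, -0.17, 0.48, 0, 1]
    - [0, 0, -0.055, -0.19, 0.59, 0, 1]
    - [0, 0, -0.065, -0.195, 0.7, 0, 1]
    - [0, 0, -0.07, -0.195, 0.8, 0, 1]

```text
time: 14.3
tcp_pos: [645.3, -97.8, 189.3]
orientation: [0.037, 3.136, -0.005]
ft_force: [0.1, -0.1, -2.5]
opening: 15.8
```

```bash
python3 - <<'E'
from h import *
st(); mv((663.9,-.5,170),180)
E
```

```text
t 14.3 p [645.3 -97.8 189.3] yaw 178.64 tz [ 0.0049 -0.0032 -1.    ] F [ 0.1 -0.1 -2.5] M [ 0.05 -0.23  0.04] op 15.8 q [-0.24  0.55  1.31 -0.    1.28 -1.79]
ROW [-0.001   0.0016 -0.0075] [-0.054   0.3258  0.0634] dist 100.9 ang 1.4
```

>>> jog_arm:
  rows:
    - [0, 0, -0.003, -0.02, 0.08, 0, 1]
    - [-0.001, 0.001, -0.005, -0.04, 0.17, 0.01, 1]
    - [-0.001, 0.0015, -0.0075, -0.05, 0.25, 0.03, 1]
    - [-0.001, 0.0015, -0.0075, -0.054, 0.31, 0.05, 1]
    - [-0.001, 0.0015, -0.0075, -0.054, 0.326, 0.063, 1]
    - [-0.001, 0.0015, -0.0075, -0.054, 0.326, 0.063, 1]

```text
time: 14.9
tcp_pos: [663.3, -0.1, 169.5]
orientation: [0.001, -3.14, 0.0]
ft_force: [-1.1, -0.1, -3.0]
opening: 15.5
```

```bash
python3 - <<'E'
from h import *
st(); mv((663.9,-.5,125),180)
im=cv2.cvtColor(manip.snapshot("side"),cv2.COLOR_RGB2BGR);crop(im,190,100,120,130,5,"s10.png")
im=cv2.cvtColor(manip.snapshot("top"),cv2.COLOR_RGB2BGR);crop(im,210,120,120,110,5,"t10.png")
E
```

```text
t 14.9 p [ 6.633e+02 -1.000e-01  1.695e+02] yaw -179.97 tz [-1.1e-03 -1.0e-04 -1.0e+00] F [-1.1 -0.1 -3. ] M [-0.01 -0.18  0.03] op 15.5 q [-0.09  0.59  1.29 -0.    1.26 -1.66]
ROW [-0.     -0.0004  0.0002] [-0.0022 -0.0014  0.1482] dist 44.5 ang 0.1
```

View pics/s10.png

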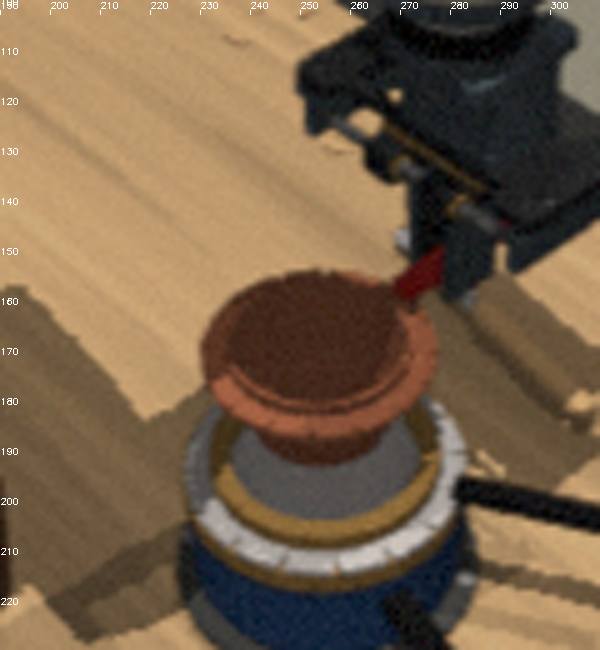

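View pics/t10.png

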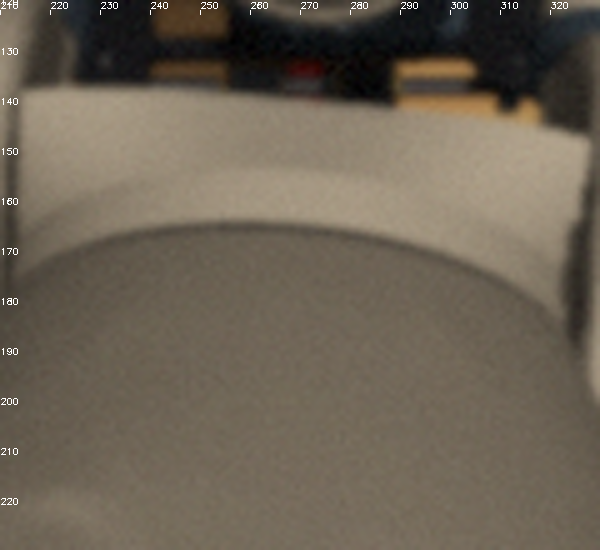

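>>> jog_arm:
  rows:
    - [0, 0, 0, -0.002, -0.001, 0.05, 1]
    - [0, 0, 0, -0.002, -0.001, 0.1, 1]
    - [0, 0, 0, -0.002, -0.001, 0.15, 1]
    - [0, 0, 0, -0.002, -0.001, 0.18, 1]
    - [0, 0, 0, -0.002, -0.001, 0.19, 1]
    - [0, 0, 0, -0.002, -0.001, 0.19, 1]

```text
time: 15.6
tcp_pos: [664.3, -1.9, 112.8]
orientation: [-0.002, -3.141, 0.0]
ft_force: [0.5, -0.5, -1.1]
opening: 15.8
```

```bash
python3 - <<'E'
from h import *
st(); mv((663.9,-.5,104),180)
im=cv2.cvtColor(manip.snapshot("side"),cv2.COLOR_RGB2BGR);crop(im,210,130,100,100,6,"s11.png")
E
```

```text
t 15.6 p [664.3  -1.9 112.8] yaw 179.94 tz [-5.e-04 -3.e-04 -1.e+00] F [ 0.5 -0.5 -1.1] M [ 0.06 -0.23  0.  ] op 15.8 q [-0.09  0.65  1.35 -0.    1.14 -1.66]
ROW [-0.0001 -0.0002 -0.0003] [0.0012 0.0048 0.0294] dist 8.9 ang 0.1
```

View pics/s11.png

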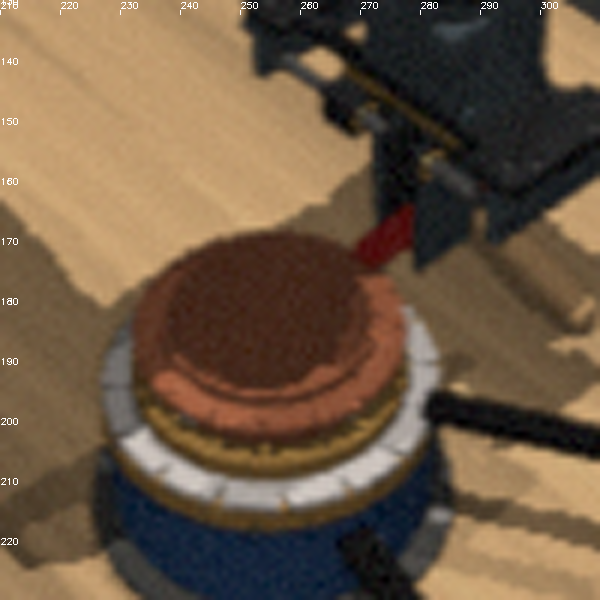

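>>> jog_arm:
  rows:
    - [0, 0, 0, 0.001, 0.005, 0.008, 1]
    - [0, 0, 0, 0.001, 0.005, 0.016, 1]
    - [0, 0, 0, 0.001, 0.005, 0.024, 1]
    - [0, 0, 0, 0.001, 0.005, 0.03, 1]
    - [0, 0, 0, 0.001, 0.005, 0.03, 1]

```text
time: 16.15
tcp_pos: [664.1, -0.3, 104.1]
orientation: [-0.001, -3.141, 0.001]
ft_force: [0.3, -0.3, -2.8]
opening: 15.7
```

```bash
python3 - <<'E'
from h import *
st(); mv((663.9,-.5,100),180)
E
```

```text
t 16.15 p [ 6.641e+02 -3.000e-01  1.041e+02] yaw 179.95 tz [-1.e-04 -3.e-04 -1.e+00] F [ 0.3 -0.3 -2.8] M [-0.01 -0.2  -0.03] op 15.7 q [-0.09  0.66  1.36 -0.    1.13 -1.66]
ROW [-0.0001 -0.     -0.0003] [ 0.0006 -0.0006  0.0137] dist 4.1 ang 0.1
```

>>> jog_arm:
  rows:
    - [0, 0, 0, 0, 0, 0.006, 1]
    - [0, 0, 0, 0, 0, 0.012, 1]
    - [0, 0, 0, 0, 0, 0.014, 1]
    - [0, 0, 0, 0, 0, 0.014, 1]

```text
time: 16.55
tcp_pos: [664.0, -0.3, 99.8]
orientation: [-0.001, -3.141, 0.0]
ft_force: [1.4, 0.6, -1.7]
opening: 15.2
```

```bash
python3 - <<'E'
from h import *
st(); mv((663.9,-.5,97),180)
E
```

```text
t 16.55 p [ 6.64e+02 -3.00e-01  9.98e+01] yaw 179.95 tz [-2.e-04 -3.e-04 -1.e+00] F [ 1.4  0.6 -1.7] M [ 0.02 -0.22 -0.02] op 15.2 q [-0.09  0.66  1.36 -0.    1.12 -1.66]
ROW [-0.0001 -0.0001 -0.0003] [ 0.0005 -0.0006  0.0093] dist 2.8 ang 0.1
```

>>> jog_arm:
  rows:
    - [0, 0, 0, 0, 0, 0.005, 1]
    - [0, 0, 0, 0, 0, 0.01, 1]
    - [0, 0, 0, 0, 0, 0.012, 1]
    - [0, 0, 0, 0, 0, 0.012, 1]

```text
time: 16.95
tcp_pos: [664.0, -0.3, 96.0]
orientation: [-0.001, -3.141, 0.0]
ft_force: [-0.1, 0.3, -2.4]
opening: 15.6
```

>>> jog_arm:
  rows:
    - [0, 0, 0, 0, 0, 0.002, 1]
    - [0, 0, 0, 0, 0, 0.004, 1]
    - [0, 0, 0, 0, 0, 0.004, 1]

```text
time: 17.25
tcp_pos: [664.0, -0.3, 94.8]
orientation: [-0.001, -3.141, 0.0]
ft_force: [-0.0, -0.0, -3.3]
opening: 15.5
```

```bash
python3 - <<'E'
from h import *
st()
E
```

```text
t 17.25 p [ 6.64e+02 -3.00e-01  9.48e+01] yaw 179.95 tz [-4.e-04 -3.e-04 -1.e+00] F [-0.  -0.  -3.3] M [ 0.02 -0.14 -0.05] op 15.5 q [-0.09  0.67  1.36 -0.    1.11 -1.66]
```

>>> jog_arm:
  rows:
    - [0, 0, 0, 0, 0, 0.002, 1]
    - [0, 0, 0, 0, 0, 0.003, 1]
    - [0, 0, 0, 0, 0, 0.003, 1]

```text
time: 17.55
tcp_pos: [664.1, -0.3, 94.5]
orientation: [-0.001, -3.142, 0.001]
ft_force: [-1.5, 0.9, 5.7]
opening: 15.3
```

>>> jog_arm:
  rows:
    - [0, 0, 0, 0, 0, 0.002, 1]
    - [0, 0, 0, 0, 0, 0.003, 1]
    - [0, 0, 0, 0, 0, 0.003, 1]

```text
time: 17.85
tcp_pos: [664.1, -0.3, 94.3]
orientation: [0.001, 3.141, -0.001]
ft_force: [-3.4, 0.3, 8.9]
opening: 15.6
```

```bash
python3 - <<'E'
from h import *
st()
im=cv2.cvtColor(manip.snapshot("side"),cv2.COLOR_RGB2BGR);crop(im,210,130,100,100,6,"s12.png")
E
```

```text
t 17.85 p [ 6.641e+02 -3.000e-01  9.430e+01] yaw 179.95 tz [ 4.e-04 -5.e-04 -1.e+00] F [-3.4  0.3  8.9] M [0.08 0.89 0.01] op 15.6 q [-0.09  0.67  1.37 -0.    1.11 -1.66]
```

View pics/s12.png

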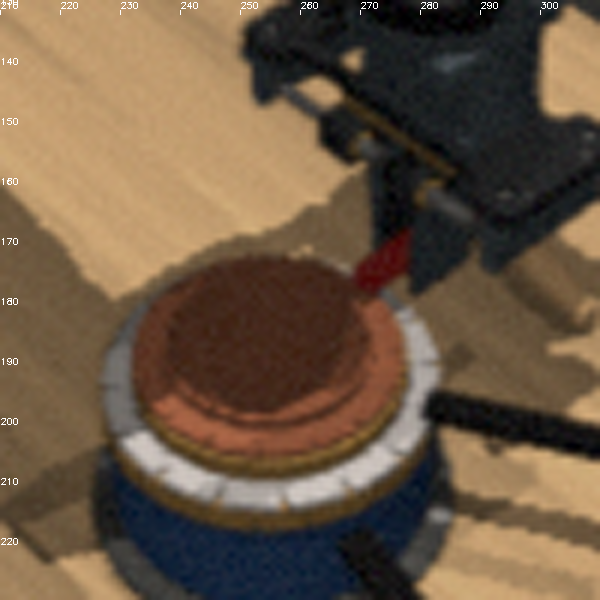

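Seated at the predicted height of about 94.5. Relieving the press and releasing.

>>> jog_arm:
  rows:
    - [0, 0, 0, 0, 0, -0.001, 1]
    - [0, 0, 0, 0, 0, -0.001, 0.6]
    - [0, 0, 0, 0, 0, -0.001, 0.4]
    - [0, 0, 0, 0, 0, -0.001, 0.2]
    - [0, 0, 0, 0, 0, -0.001, 0.1]
    - [0, 0, 0, 0, 0, -0.001, 0.1]
    - [0, 0, 0, 0, 0, -0.001, 0.1]
    - [0, 0, 0, 0, 0, -0.001, 0.1]

```text
time: 18.7
tcp_pos: [664.1, -0.3, 94.6]
orientation: [0.001, 3.141, -0.001]
ft_force: [-0.5, 0.6, -0.0]
opening: 40.9
```

>>> jog_arm:
  rows:
    - [0, 0, 0, 0, 0, -0.08, 0.1]
    - [0, 0, 0, 0, 0, -0.2, 0.1]
    - [0, 0, 0, 0, 0, -0.35, 0]
    - [0, 0, 0, -0.1, -0.15, -0.5, 0]
    - [0, 0, 0, -0.1, -0.3, -0.55, 0]
    - [0, 0, 0, -0.1, -0.45, -0.55, 0]
    - [0, 0, 0, -0.1, -0.6, -0.55, 0]
    - [0, 0, 0, -0.1, -0.8, -0.55, 0]

```text
time: 19.5
tcp_pos: [693.8, -228.5, 260.2]
orientation: [0.001, 3.141, -0.001]
ft_force: [0.6, -0.8, -0.6]
opening: 45.5
```

```bash
python3 - <<'E'
from h import *
st()
im=cv2.cvtColor(manip.snapshot("side"),cv2.COLOR_RGB2BGR);crop(im,210,140,100,100,6,"s13.png");cv2.imwrite("pics/s13r.png",im)
im=cv2.cvtColor(manip.snapshot("top"),cv2.COLOR_RGB2BGR);crop(im,220,110,120,110,6,"t13.png");cv2.imwrite("pics/t13r.png",im)
c=cam("top"); s=cam("side")
for nm,cc,x0,y0,B in(("t13",c,220,110,(561.7,-.5)),("s13",s,210,140,(564.5,-3.9))):
    im=cv2.imread(f"pics/{nm}.png")
    for tilt,col in((0,(0,255,0)),):
      for z0,yaw,rs,hh in((30,-60,((61,80),),(80,178,72)),(54,0,((53,64),),(64,160,64))):
        T=panT(*B,z0,yaw,-tilt)
        for z,r in rs: cv2.polylines(im,[((proj(cc,pan_pts(T,z,r))-[x0,y0])*6+3).astype(int)],True,col,1)
        a,b,z=hh;h=np.array([(a,8,z),(b,8,z),(b,-8,z),(a,-8,z)])@T[:3,:3].T+T[:3,3]
        cv2.polylines(im,[((proj(cc,h)-[x0,y0])*6+3).astype(int)],True,(255,0,0),1)
    cv2.imwrite(f"pics/{nm}o.png",im)
E
```

```text
t 19.5 p [ 693.8 -228.5  260.2] yaw 179.97 tz [ 1.1e-03 -7.0e-04 -1.0e+00] F [ 0.6 -0.8 -0.6] M [ 0.09  0.01 -0.02] op 45.5 q [-0.4   0.62  0.98 -0.    1.54 -1.97]
```

View pics/t13o.png

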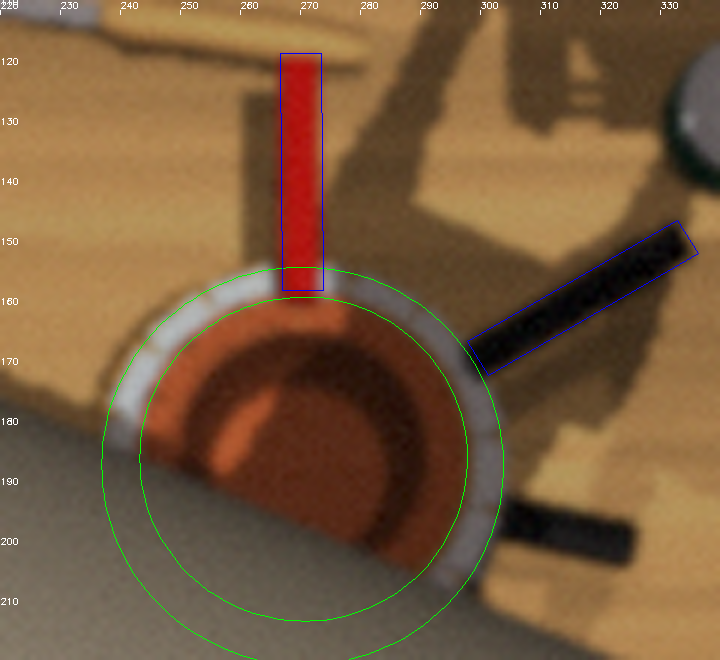

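View pics/s13o.png

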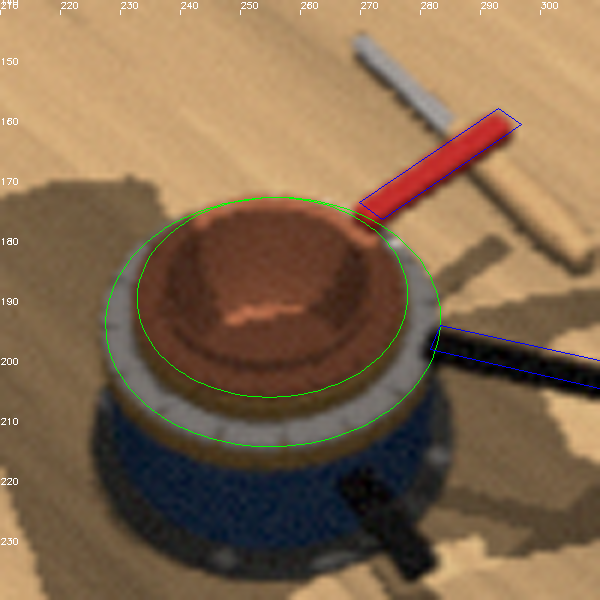

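View pics/t13r.png

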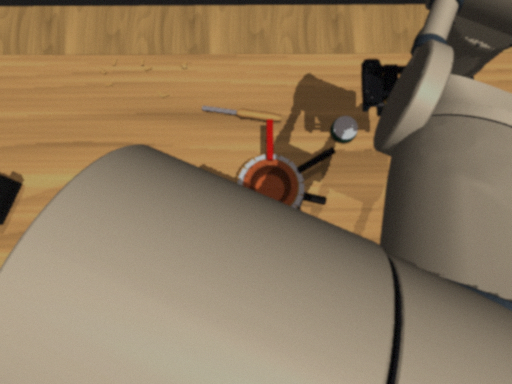

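View pics/s13.png

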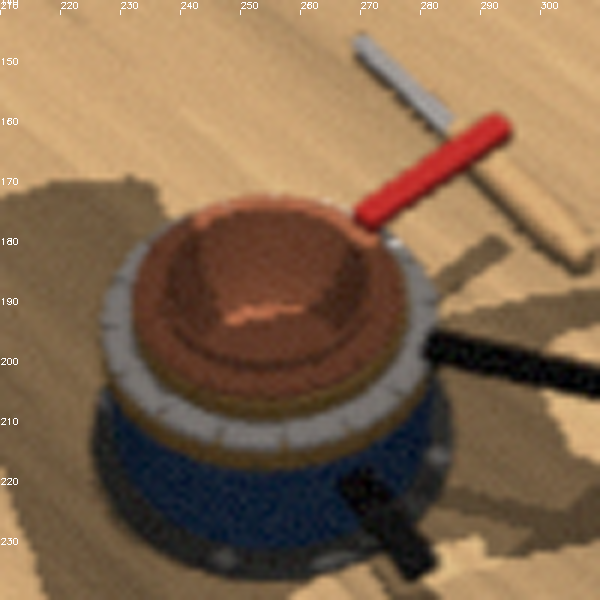

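View pics/s13r.png

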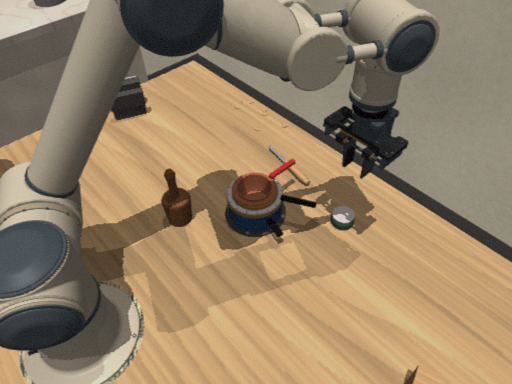

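The mallet (177,207), gouge and tin (343,217) are where they were in the first picture. The nest is level, with the handles fanned and the arm clear.

```bash
python3 -c "
from h import *
st(); print(manip.sign_off())"
```

```text
t 19.6 p [ 693.  -233.   259.2] yaw 179.65 tz [ 0.    -0.002 -1.   ] F [-0.4  1.2 -0.9] M [ 0.06  0.04 -0.  ] op 45.5 q [-0.41  0.62  0.98 -0.    1.54 -1.97]
the job is handed in; nothing more can be done
None
```

The pans are nested and the job is handed in at 19.6 s. I lowered each pan gripped by its handle, with its tab already over the slot I had measured, so neither needed turning on the collar. The silver pan went in first with its handle at about -60°, then the copper pan with its handle at about 0°.

**Seating:** Each pan went down past the height where its tab would have caught the collar, with no change in force. It took load within about 2 mm of the predicted home height, and I then let go.

**Last views:** Model overlays on the top and side views match both pans sitting level, with the handles fanned 60° apart. The arm is clear. The mallet, gouge and tin look unmoved; the arm hid the mallet from the top camera, so I checked it in the side view only.

**Disagreements:** The side camera puts objects about 3–5 mm away from where the top camera and the arm put them. I took that as calibration error and went with the top camera, wrist camera and arm. With a matching offset, the side overlay still shows both handles off by 1–2 pixels, well short of the shift a cocked pan would show.

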